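# Clear the sample board and nest the mixing pots on it

### The job

First sweep all the loose putty chips off the sample board into its trough with the scraper block, never touching the chips with your fingers. Then stand the scraper block back upright on the middle of its felt pad, stand the largest mixing pot upright in the middle of the cleared board and nest the other pots in it in order of size, each standing flat on the floor of the next larger one that is there. Leave the jar, tape, brush and knife where they are.

Things in the scene. Friction and masses are not known exactly. Their poses are not given: they have to be found in the camera images.
- board: Fixed plywood sample board, 180 x 180 mm, flat top 40 mm above the table. Origin on the table under its middle; +x points away from the trough, y across, z up. A low wooden lip runs along both y sides (164 mm between the lips, 12 mm above the board's top); the -x and +x ends are open. A steel chip trough adjoins the -x end.
- board_top (a point): Middle of the board's top surface (40 mm above the table).
- trough (a point): Middle of the inner floor (4 mm above the table) of the open steel trough at the board's -x end. In the board's frame the inside spans x from -160 to -90 mm and y from -85 to 85 mm; its three outer walls rise to 55 mm above the table.
- rest: Fixed flat grey felt pad, 100 x 170 x 8 mm (x, y, z), where the scraper block stands. Origin at the middle of its underside, z up; its top is 8 mm up.
- scraper: Loose wooden scraper block, 0.22 kg: foot 30 x 120 x 30 mm (x, y, z), and on it a central upright grip 22 mm thick (x) and 70 mm wide (y), from 30 to 80 mm high. Origin at the middle of its underside, z up when it stands. It starts standing on the felt pad, 120 mm side roughly along the pad's y.
- pot_a: The largest mixing pot: plain metal, straight round wall, outside diameter 128 mm, 80 mm high to the rim, wall 4 mm, floor 5 mm. Origin at the middle of its underside, z up. A wooden grip tab stands on the rim in its +x direction: 10 mm thick (radially), 32 mm wide, centred 62 mm from the axis, from 15 mm below to 38 mm above the rim.
- tab_a (a point): Middle of the top end of this pot's grip tab (118 mm above the pot's underside).
- pot_b: The second mixing pot: plain metal, straight round wall, outside diameter 104 mm, 75 mm high to the rim, wall 4 mm, floor 5 mm. Origin at the middle of its underside, z up. A wooden grip tab stands on the rim in its +x direction: 10 mm thick (radially), 32 mm wide, centred 50 mm from the axis, from 15 mm below to 38 mm above the rim. May be absent.
- tab_b (a point): Middle of the top end of this pot's grip tab (113 mm above the pot's underside).
- pot_c: The third mixing pot: plain metal, straight round wall, outside diameter 80 mm, 70 mm high to the rim, wall 4 mm, floor 5 mm. Origin at the middle of its underside, z up. A wooden grip tab stands on the rim in its +x direction: 10 mm thick (radially), 32 mm wide, centred 38 mm from the axis, from 15 mm below to 38 mm above the rim. May be absent.
- tab_c (a point): Middle of the top end of this pot's grip tab (108 mm above the pot's underside).
- pot_d: The smallest mixing pot: plain metal, straight round wall, outside diameter 56 mm, 65 mm high to the rim, wall 4 mm, floor 5 mm. Origin at the middle of its underside, z up. A wooden grip tab stands on the rim in its +x direction: 10 mm thick (radially), 32 mm wide, centred 26 mm from the axis, from 15 mm below to 38 mm above the rim. May be absent.
- tab_d (a point): Middle of the top end of this pot's grip tab (103 mm above the pot's underside).
- chip1: Loose chip of hardened putty, off-white, 30 x 22 x 8 mm; origin at the middle of its underside. Starts on the board. May be absent.
- chip2: Loose chip of hardened putty, off-white, 30 x 22 x 8 mm; origin at the middle of its underside. Starts on the board. May be absent.
- chip3: Loose chip of hardened putty, off-white, 30 x 22 x 8 mm; origin at the middle of its underside. Starts on the board. May be absent.
- chip4: Loose chip of hardened putty, off-white, 30 x 22 x 8 mm; origin at the middle of its underside. Starts on the board. May be absent.
- chip5: Loose chip of hardened putty, off-white, 30 x 22 x 8 mm; origin at the middle of its underside. Starts on the board. May be absent.
- jar: Small lidded amber jar, diameter 40 mm, 50 mm high, standing among the pots; bystander. Origin at its underside.
- tape: Roll of masking tape lying flat, diameter 100 mm, 30 mm high; bystander. Origin at its underside.
- brush: Paint brush 200 mm long lying on the right; bystander.
- knife: Filling knife 200 mm long lying near the robot on the left; bystander.
There are look-alikes about, which are no part of the job. Leave any red look-alike of the scraper alone.

How it is judged:
On the way, in this order (a step that is already met when the one before it is completed fails the run):
1. all chips are in the trough (height (world z) of each of chip1, chip2, chip3, chip4, chip5 below 0.034 m and x of chip1 in the frame of board between -0.162 and -0.085 m and y of chip1 in the frame of board between -0.088 and 0.088 m and x of chip2 in the frame of board between -0.162 and -0.085 m and y of chip2 in the frame of board between -0.088 and 0.088 m and x of chip3 in the frame of board between -0.162 and -0.085 m and y of chip3 in the frame of board between -0.088 and 0.088 m and x of chip4 in the frame of board between -0.162 and -0.085 m and y of chip4 in the frame of board between -0.088 and 0.088 m and x of chip5 in the frame of board between -0.162 and -0.085 m and y of chip5 in the frame of board between -0.088 and 0.088 m), for 0.2 s.
2. the largest pot stands upright in the middle of the board (horizontal distance between pot_a and board_top below 0.04 m and z of pot_a in the frame of board_top between -0.004 and 0.005 m and angle between pot_a's own z axis and vertical below 0.06 rad), for 0.2 s.
At the end, for the whole second after the job is handed in: All chips in the trough; largest pot upright on the board, within 40 mm of its middle; each other pot flat (4 mm, 5 degrees) on the floor of the next larger one present; scraper upright on the felt pad within 45 mm of its middle; all at rest (all of step 1 and all of step 2 and horizontal distance between each of pot_b, pot_c, pot_d and pot_a below 0.036 m and z of pot_b in the frame of pot_a between 0.001 and 0.009 m and angle between each of pot_b, pot_c, pot_d's own z axis and vertical below 0.08 rad and z of pot_c in the frame of pot_a between 0.001 and 0.014 m and horizontal distance between each of pot_c, pot_d and pot_b below 0.036 m and z of pot_c in the frame of pot_b between 0.001 and 0.009 m and z of pot_d in the frame of pot_a between 0.001 and 0.019 m and z of pot_d in the frame of pot_b between 0.001 and 0.014 m and horizontal distance between pot_d and pot_c below 0.036 m and z of pot_d in the frame of pot_c between 0.001 and 0.009 m and horizontal distance between scraper and rest below 0.045 m and angle between scraper's own z axis and vertical below 0.1 rad and height (world z) of scraper between 0.004 and 0.014 m and linear speed of each of pot_a, pot_b, pot_c, pot_d, scraper below 0.03 m/s); the robot touches nothing.
It fails at once if the fingers touch a chip (contact force between the fingers and chip1 above 0.5 N or contact force between the fingers and chip2 above 0.5 N or contact force between the fingers and chip3 above 0.5 N or contact force between the fingers and chip4 above 0.5 N or contact force between the fingers and chip5 above 0.5 N).
It fails at once if a bystander (jar, tape, brush, knife) is displaced by more than 60 mm (distance of any of jar, tape, brush, knife from where it was at the start of the episode above 0.06 m).
Of pot_b, pot_c, pot_d only 2 to 3 are there at a start; the rules pass over those that are not, and their reading is None.
Of chip1, chip2, chip3, chip4, chip5 only 3 to 5 are there at a start; the rules pass over those that are not, and their reading is None.
At some moment in a run one of pot_b, pot_c, pot_d may be knocked a few centimetres aside while the robot is not near it.
Once in a run the grip may slacken for a moment while it holds something.
It also fails if it takes over 210 s, if anything falls off the work surface, if the arm or the gripper's body presses on something with over 40 N, if the wrist force passes 120 N, or if a joint passes its speed limit or range.

### The arm

A 6-joint arm with a two-finger parallel gripper is mounted at the origin on the work surface. World frame = base frame: x ahead of the robot, y to its left, z up, the work surface at z = 0. Lengths are in m, angles in rad, forces in N, time in s.
With the tool pointing down it reaches from about 0.35 to 0.775 m from the base axis. Payload 7.3 kg.
Tool frame: the origin (TCP) lies at the centre of the arm's flange, where the gripper is bolted on; the fingertips stand 178 mm ahead of it and the grasp point (between the pads) lies 159 mm ahead of it; x points along the fingers, y is the direction in which the jaws open and shut, and the axes are right-handed (so a half turn about x gives the same grasp; the last joint's range is limited). The gripper opens to 92 mm and grips with 3 to 60 N. Pads are 19 mm wide; open, the fingers measure 130 mm over their backs; the gripper's body (75 mm by 190 mm) begins 47 mm behind the grasp point.
Start: joints at [-1.492, 0.342, 1.524, -0, 1.275, -0.146], TCP at [0.117, -0.512, 0.405] pointing down, gripper open.
Joint ranges: [-2.53, 2.53], [-0.77, 2.02], [0.04, 2.7], [-1, 4.14], [0.28, 2.66], [-3.11, 3.11]. Speed limits (rad/s): [2.57, 2.57, 3.14, 3.14, 3.14, 3.14].

### API

Orientations are given as [roll, pitch, yaw] about the fixed x, y, z axes, in that order (R = Rz(yaw) Ry(pitch) Rx(roll)).
In Python, from cell import readout, cams, workorder gives the robot as it stands.
- The arm moves only by the shell command python3 -m inch 'ROWS' [FORCE]. ROWS is text: rows parted by semicolons, each of 5 numbers parted by spaces: the shift along the world's x, y, z in mm, then the turn about the world's z in rad, then the opening, from 0 (shut) to 1 (fully open). A call has 1 to 8 rows; each row shifts and turns the commanded pose from where the row before left it; what a row does not reach is not made up. A row lasts 1/12 s, in which the tool goes at most 41.7 mm and 7.16 degrees, less where a joint would pass 70% of its speed; a pose out of reach is approached as far as the arm can. A call is refused whole if a number of a shift passes 41.7 or a number of a turn 0.125, either way. A call with a gripper value outside its range is refused whole. The fingers move at their own pace and stop on an object; FORCE is the grip in N (left out, the last holds). Time passes only in rows, so rows that do not move let the fingers close. It gives the time, the measured TCP pose, the force and the opening at its end, in the units of the state.
- readout.observe(): the state, without advancing time (a new reading comes with each control period).
- cams.read_camera(name): name is "scene" or "top"; returns a dict with "color" (480x640x3 uint8, red, green, blue), "fx", "fy", "cx", "cy" (pixels), "world_to_cam" (4x4, takes a point from world to camera coordinates). Camera axes: x right, y down, z forward; pixel columns grow to the right and rows downward; lengths in m; the calibration is good to about 2 mm. A picture is of the moment at which its call begins. There is no depth.
- workorder.hand_in(): hands the job in, once; it reports no verdict.
The state is a dict: "time": time; "qpos": joint angles; "qvel": joint speeds; "joint_efforts": joint torques, N m; "tool_pos": TCP position; "tool_rot": TCP orientation; "contact_force": force on the tool from outside, world axes, zero at the start; "torque": the same for the moment, N m; "opening": finger opening in m.
Only numpy, scipy, OpenCV 4.12 (cv2) and the standard library are available. Lean on these libraries where they do the work, as an engineer would, in place of code of your own. Each camera call takes 0.05 s, during which the arm holds its last target.

## Working session

There is one attempt and no reset: what is moved stays moved. The work goes in short steps, Python scripts to look and compute and a shell command to move; the robot and the scene stay as the last step left them, time stands still between calls to the robot, and variables do not carry over. Pictures are saved under pics/ and viewed, and the job is handed in when it is done.

```bash
ls; mkdir -p pics; python3 - <<'E'
from cell import readout, cams
import cv2
print(readout.observe())
for n in ("scene","top"):
    c=cams.read_camera(n); cv2.imwrite(f"pics/{n}0.png",c["color"][:,:,::-1]); print(n,c["fx"],c["fy"],c["cx"],c["cy"],c["world_to_cam"])
E
```

```text
pics
{'time': 0.0, 'qpos': array([-1.49196944e+00,  3.42644635e-01,  1.52502193e+00,  1.97354640e-05,
        1.27539894e+00, -1.46003849e-01]), 'qvel': array([-6.58812739e-04,  9.57877268e-04, -8.98183541e-04, -7.26866656e-05,
        2.03490351e-03,  2.98731973e-04]), 'joint_efforts': array([-3.35640041e-03, -4.31246674e+01, -2.44223464e+01,  7.15253293e-02,
        5.60526608e-02, -1.22711663e-04]), 'tool_pos': array([ 0.11705458, -0.51163003,  0.40408359]), 'tool_rot': array([-1.72961285,  1.56932336,  1.63680478]), 'contact_force': array([ 0.25177142, -0.64661249,  0.02557556]), 'torque': array([0.03960519, 0.02037682, 0.02785361]), 'opening': 0.09161687496685648}
scene 534.6974757174576 534.6974757174576 314.5997411236047 237.48182621237675 [[ 0.7223421   0.69141447 -0.01295867 -0.3697179 ]
 [ 0.48690654 -0.52181437 -0.70045112 -0.16877578]
 [-0.49106406  0.49965567 -0.71358272  1.42658595]
 [ 0.          0.          0.          1.        ]]
top 509.6204505318 509.6204505318 312.4973405302575 238.0007825292748 [[-0.02167203 -0.99975499 -0.0045029  -0.00501224]
 [-0.99258859  0.02205493 -0.11950514  0.51234783]
 [ 0.11957517  0.00187961 -0.99282337  1.06587023]
 [ 0.          0.          0.          1.        ]]
```

View pics/scene0.png

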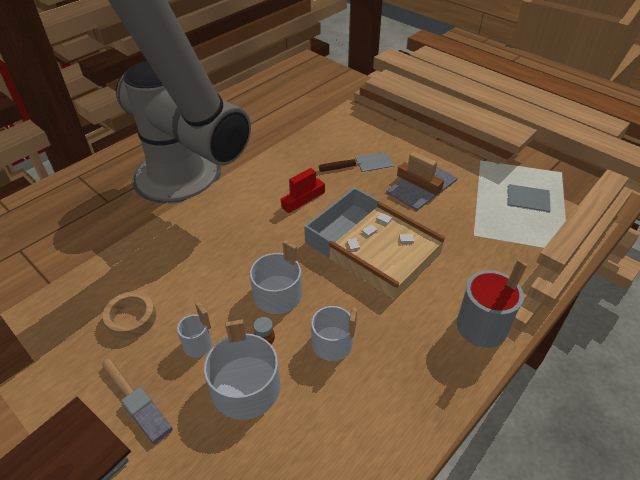

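View pics/top0.png

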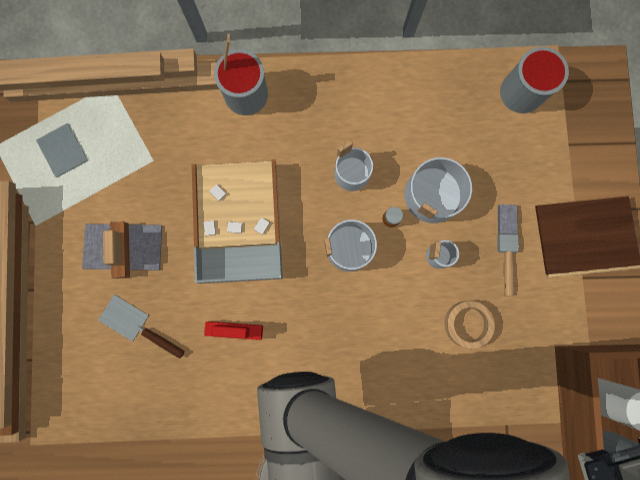

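The pictures show four chips on the board (top: (218,192), (210,228), (235,228), (262,226)) and all four pots: a (438,189), b (352,246), c (354,170), d (443,254). The scraper stands at (120,248) on its pad. The red look-alike is at (233,330). Next I'll zoom in.

```bash
cat > h.py <<'E'
import numpy as np, cv2
from cell import readout, cams
from scipy.optimize import least_squares
def grab(n,tag=None):
    c=cams.read_camera(n)
    if tag: cv2.imwrite(f"pics/{tag}.png",c["color"][:,:,::-1])
    return c
def proj(c,P):
    P=np.atleast_2d(P); q=(c["world_to_cam"]@np.c_[P,np.ones(len(P))].T).T
    return np.c_[c["fx"]*q[:,0]/q[:,2]+c["cx"],c["fy"]*q[:,1]/q[:,2]+c["cy"]]
def atz(c,px,z):
    W=np.linalg.inv(c["world_to_cam"]); o=W[:3,3]
    d=W[:3,:3]@np.array([(px[0]-c["cx"])/c["fx"],(px[1]-c["cy"])/c["fy"],1])
    return o+d*(z-o[2])/d[2]
def tri(c1,p1,c2,p2):
    A=[]
    for c,p in((c1,p1),(c2,p2)):
        K=np.array([[c["fx"],0,c["cx"]],[0,c["fy"],c["cy"]],[0,0,1]]); M=K@c["world_to_cam"][:3]
        A+= [p[0]*M[2]-M[0],p[1]*M[2]-M[1]]
    X=np.linalg.svd(np.array(A))[2][-1]; X=X[:3]/X[3]
    e=max(np.linalg.norm(proj(c1,X)[0]-p1),np.linalg.norm(proj(c2,X)[0]-p2))
    return X,e
def crop(c,x0,y0,w,h,s,name):
    im=c["color"][y0:y0+h,x0:x0+w,::-1]; im=cv2.resize(im,None,fx=s,fy=s,interpolation=cv2.INTER_CUBIC)
    for i in range(0,w,20):
        cv2.line(im,(i*s,0),(i*s,6),(0,255,0),1); cv2.putText(im,str(x0+i),(i*s,16),0,.35,(0,255,0),1)
    for i in range(0,h,20):
        cv2.line(im,(0,i*s),(6,i*s),(0,255,0),1); cv2.putText(im,str(y0+i),(8,i*s+4),0,.35,(0,255,0),1)
    cv2.imwrite(f"pics/{name}.png",im)
E
python3 - <<'E'
from h import *
t=grab("top");s=grab("scene")
np.save("t0.npy",t,allow_pickle=True);np.save("s0.npy",s,allow_pickle=True)
crop(t,70,150,220,150,3,"zt1"); crop(t,310,130,190,150,4,"zt2")
crop(s,290,140,180,160,4,"zs1"); crop(s,165,225,200,200,3,"zs2")
E
```

```text
(no output)
```

View pics/zt1.png

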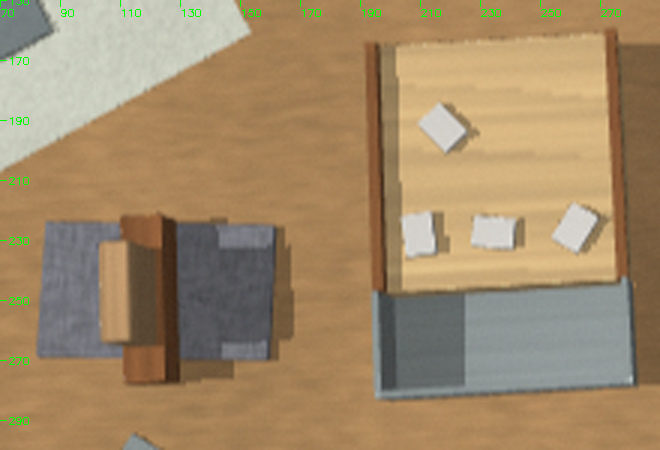

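View pics/zt2.png

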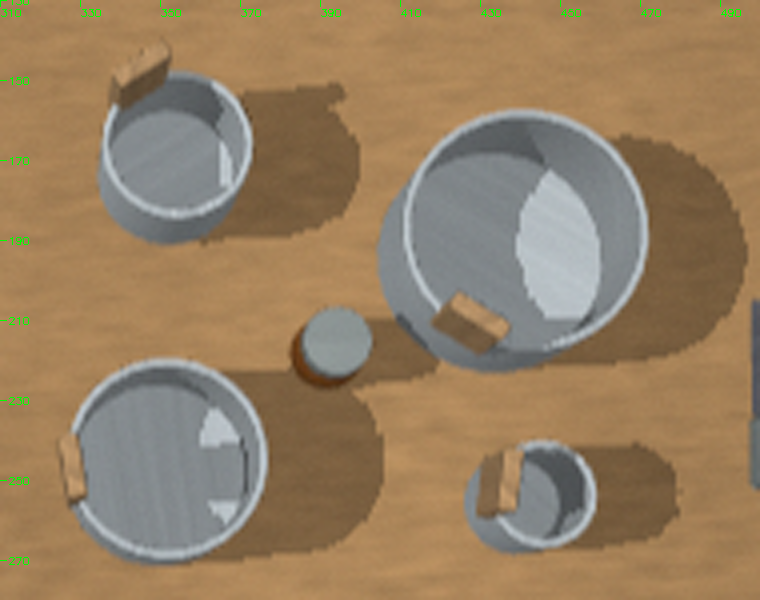

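View pics/zs1.png

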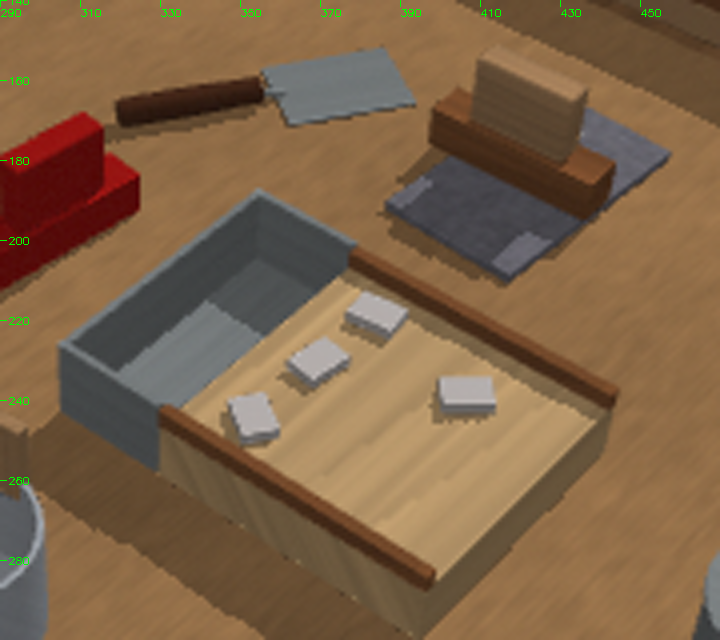

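View pics/zs2.png

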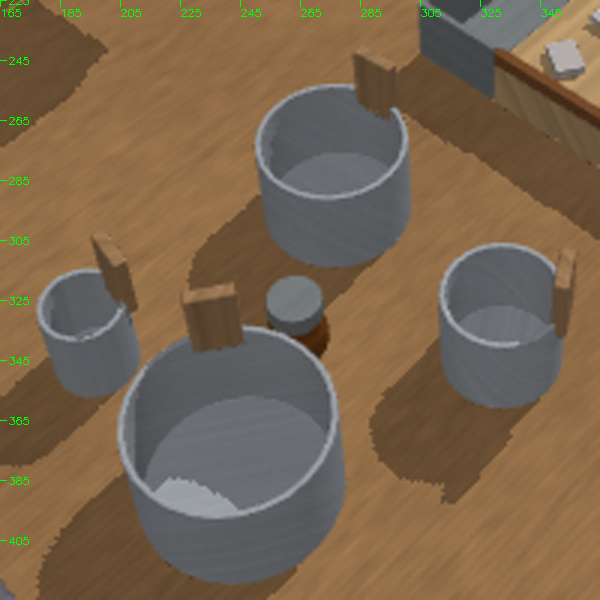

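```bash
cat > m0.py <<'E'
from h import *
t=np.load("t0.npy",allow_pickle=True).item();s=np.load("s0.npy",allow_pickle=True).item()
T2=lambda x,y:np.array([310+x/4,130+y/4]); S2=lambda x,y:np.array([165+x/3,225+y/3])
T1=lambda x,y:np.array([70+x/3,150+y/3]); S1=lambda x,y:np.array([290+x/4,140+y/4])
a=np.linspace(0,2*np.pi,180)
def bb(c,X,R):
    q=proj(c,np.c_[X[0]+R*np.cos(a),X[1]+R*np.sin(a),np.full(180,X[2])]); return np.r_[q.min(0),q.max(0)]
def fit(R,bt,bs):
    bt=np.r_[T2(*bt[:2]),T2(*bt[2:])];bs=np.r_[S2(*bs[:2]),S2(*bs[2:])]
    f=lambda X:np.nan_to_num(np.r_[bb(t,X,R)-bt,bb(s,X,R)-bs])
    r=least_squares(f,[.5,-.1,.08]);return r.x,r.fun
N=np.nan
D=dict(A=(.064,(404,110,648,354),(118,326,338,518),(478,317),(210,291)),
B=(.052,(73,360,267,557),(256,84,409,199),(70,467),(377,61)),
C=(.040,(104,71,251,218),(440,243,N,347),(140,62),(568,250)),
D=(.028,(N,440,596,549),(37,269,N,341),(512,478),(110,246)))
for k,(R,bt,bs,tt,ts) in D.items():
    X,r=fit(R,bt,bs); P,e=tri(t,T2(*tt),s,S2(*ts)); v=P-X
    print(k,X.round(4),abs(r).max().round(2),"tab",P.round(4),e.round(2),"dist",np.hypot(*v[:2]).round(4),"ang",np.arctan2(v[1],v[0]).round(3))
print("grip top",tri(t,T1(114.5,292),s,S1(533,73)))
for p,q in (((46,221),None),((275,226),None),((268,359),None),((38,356),None)): print("pad",atz(t,T1(*p),.008))
# board top corners: lips' outer at z=.052
print("lips", [atz(t,T1(*p),.052).round(4) for p in ((366,43),(373,291),(616,30),(626,280))])
print("board +x edge",[atz(t,T1(*p),.04).round(4) for p in ((397,45),(607,38),(395,292),(617,283))])
print("trough", [atz(t,T1(*p),.055).round(4) for p in ((378,397),(635,383),(373,291),(628,278))])
for n,p,q in (("1",(444,125),(466,380)),("2",(420,232),(376,305)),("3",(494,229),(319,352)),("4",(577,225),(252,406))): print("chip",n,tri(t,T1(*p),s,S1(*q)))
print("foot ends",[atz(t,T1(*p),.03).round(4) for p in ((122,215),(165,216),(165,382),(124,383))])
print("jar",atz(t,T2(337,341),.05))
E
python3 m0.py
```

```text
A [ 0.6068 -0.2849  0.0785] 1.26 tab [ 0.5553 -0.2493  0.1172] 0.95 dist 0.0627 ang 2.536
B [ 0.4931 -0.0962  0.0744] 2.09 tab [ 0.486  -0.0443  0.1068] 1.06 dist 0.0524 ang 1.706
C [ 0.6596 -0.1067  0.0686] 1.32 tab [ 0.6901 -0.0842  0.1191] 1.35 dist 0.0379 ang 0.637
D [ 0.4701 -0.2901  0.0631] 0.92 tab [ 0.4759 -0.2649  0.104 ] 1.17 dist 0.0259 ang 1.343
grip top (array([0.49722246, 0.40360265, 0.08348371]), np.float64(0.9565160205243983))
pad [0.55787462 0.48469415 0.008     ]
pad [0.55038448 0.31586648 0.008     ]
pad [0.45265972 0.31962325 0.008     ]
pad [0.45852523 0.48738222 0.008     ]
lips [array([0.6748, 0.2392, 0.052 ]), array([0.496 , 0.2331, 0.052 ]), array([0.6802, 0.0599, 0.052 ]), array([0.4998, 0.0552, 0.052 ])]
board +x edge [array([0.6761, 0.2196, 0.04  ]), array([0.6778, 0.0674, 0.04  ]), array([0.4962, 0.2203, 0.04  ]), array([0.4992, 0.0625, 0.04  ])]
trough [array([0.4215, 0.2285, 0.055 ]), array([0.4273, 0.0498, 0.055 ]), array([0.4957, 0.2324, 0.055 ]), array([0.5009, 0.0536, 0.055 ])]
chip 1 (array([0.61421845, 0.18398857, 0.05607891]), np.float64(0.9738312587762598))
chip 2 (array([0.53823489, 0.2013448 , 0.05218155]), np.float64(0.7844544473790834))
chip 3 (array([0.53915415, 0.14907165, 0.05265428]), np.float64(0.8065000509500687))
chip 4 (array([0.54038559, 0.09029611, 0.05447517]), np.float64(0.7918820899477689))
foot ends [array([0.5575, 0.4199, 0.03  ]), array([0.5561, 0.3888, 0.03  ]), array([0.4365, 0.3861, 0.03  ]), array([0.4364, 0.4154, 0.03  ])]
jar [ 0.55458395 -0.1909058   0.05      ]
```

Positions agree with the stated sizes: the pot heights, tab radii and board and pad dimensions all check. The board's middle is near (0.588, 0.147) with a yaw of about 0.03. The pad's middle is (0.505, 0.402) and the scraper is at (0.497, 0.403). The first moves also show how the arm responds.

```bash
cat >> h.py <<'E'
from scipy.spatial.transform import Rotation as Ro
def st(g=None,ang=None):
    o=readout.observe(); R=Ro.from_euler("xyz",o["tool_rot"]).as_matrix(); p=np.array(o["tool_pos"])+.159*R[:,0]
    y=np.arctan2(R[1,1],R[0,1]); print("t",round(o["time"],2),"grasp",(p*1000).round(1),"down",R[2,0].round(4),"yang",y.round(3),"q1,q6",o["qpos"][[0,5]].round(2),"F",np.round(o["contact_force"],1),"open",round(o["opening"]*1000,1))
    if g is not None: print("to go mm",(np.array(g)*1000-p*1000).round(1))
    if ang is not None: print("turn",((ang-y+np.pi/2)%np.pi-np.pi/2).round(3))
    return p
E
python3 -c "
from h import *; st()"
python3 -m inch '41 20 0 0 1;41 20 0 0 1;41 20 0 0.1 1;41 20 0 0.1 1;41 20 0 0.1 1;41 20 0 0 1;41 20 0 0 1;20 20 0 0 1' 30
python3 -c "
from h import *; st([.497,.403,.2],1.57)"
```

```text
t 0.2 grasp [ 117.  -511.6  245.3] down -1.0 yang -1.346 q1,q6 [-1.49 -0.15] F [-0.6 -0.4  0.3] open 92.0
time: 0.87
tool_pos: [0.4022, -0.3625, 0.4045]
tool_rot: [2.532, 1.57, -0.083]
contact_force: [-0.6, 0.5, -0.5]
opening: 0.0918
t 0.87 grasp [ 402.4 -362.6  245.5] down -1.0 yang -1.044 q1,q6 [-0.88  0.17] F [-0.6  0.5 -0.5] open 91.8
to go mm [ 94.6 765.6 -45.5]
turn -0.527
```

```bash

python3 -m inch '10 41 0 -0.1 1;10 41 0 -0.1 1;10 41 0 -0.1 1;10 41 0 -0.1 1;10 41 0 -0.1 1;10 41 0 0 1;10 41 0 0 1;2 41 0 0 1'
python3 -m inch '0 41 0 0 1;0 41 0 0 1;0 41 0 0 1;0 41 0 0 1;0 41 0 0 1;0 41 0 0 1;0 41 0 0 1;0 41 0 0 1'
python3 -m inch '0 41 0 0 1;0 41 0 0 1;0 0 0 0 1;0 0 0 0 1'
python3 -c "
from h import *; st([.497,.403,.2],-1.57)"
```

```text
time: 1.53
tool_pos: [0.4709, -0.0377, 0.4047]
tool_rot: [2.983, 1.57, -0.134]
contact_force: [1.7, 0.2, -0.7]
opening: 0.0921
time: 2.2
tool_pos: [0.4697, 0.2904, 0.4046]
tool_rot: [1.066, 1.57, -2.051]
contact_force: [1.3, 0.2, 0.3]
opening: 0.092
time: 2.53
tool_pos: [0.4696, 0.3723, 0.4037]
tool_rot: [0.619, 1.569, -2.494]
contact_force: [0.4, -0.9, 0.6]
opening: 0.0919
t 2.53 grasp [469.4 372.1 244.7] down -1.0 yang -1.542 q1,q6 [0.54 2.08] F [ 0.4 -0.9  0.6] open 91.9
to go mm [ 27.6  30.9 -44.7]
turn -0.028
```

```bash

python3 -m inch '14 16 -20 0 1;14 15 -30 0 1;0 0 -30 0 1;0 0 -30 0 1;0 0 -20 0 1;0 0 0 0 1'
python3 -c "
from h import *; st([.497,.403,.066],-1.534); grab('scene','g1')"
```

```text
time: 3.03
tool_pos: [0.4976, 0.3991, 0.2696]
tool_rot: [0.576, 1.561, -2.542]
contact_force: [0.1, -0.4, -0.8]
opening: 0.092
t 3.03 grasp [496.2 398.2 110.7] down -0.9999 yang -1.547 q1,q6 [0.56 2.1 ] F [ 0.1 -0.4 -0.8] open 92.0
to go mm [  0.8   4.8 -44.7]
turn 0.013
```

View pics/g1.png

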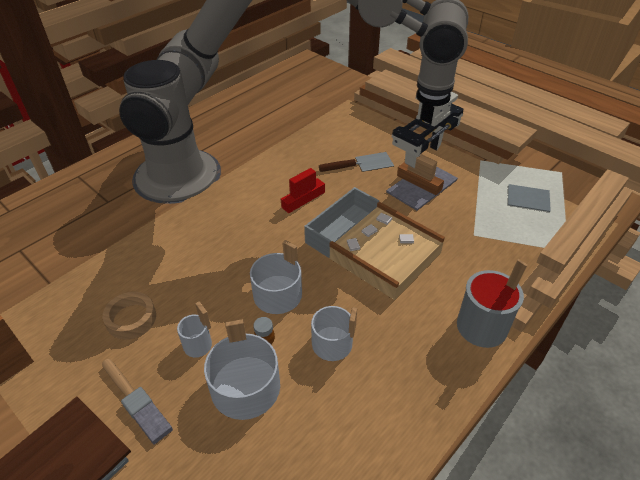

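The gripper straddles the grip at (425,160). I'll descend and close.

```bash

python3 -m inch '0 4 -20 0.01 1;0 0 -20 0 1;0 0 -5 0 1;0 0 0 0 1;0 0 0 0 0;0 0 0 0 0;0 0 0 0 0;0 0 0 0 0' 55
python3 -m inch '0 0 0 0 0;0 0 0 0 0;0 0 0 0 0;0 0 0 0 0'
python3 -c "
from h import *; st()"
```

```text
time: 3.75
tool_pos: [0.4985, 0.4054, 0.231]
tool_rot: [-2.654, 1.569, 0.523]
contact_force: [0.3, 0.6, -0.8]
opening: 0.0697
time: 4.08
tool_pos: [0.4982, 0.4054, 0.2298]
tool_rot: [1.91, 1.571, -1.197]
contact_force: [-0.1, -0.1, -0.2]
opening: 0.0434
t 4.08 grasp [498.3 405.4  70.8] down -1.0 yang -1.536 q1,q6 [0.56 2.1 ] F [-0.1 -0.1 -0.2] open 43.4
```

```bash

python3 -m inch '0 0 -5 0 0;0 0 0 0 0;0 0 0 0 0;0 0 0 0 0;0 0 0 0 0;0 0 0 0 0;0 0 0 0 0;0 0 0 0 0'
python3 -c "
from h import *; st()"
```

```text
time: 4.75
tool_pos: [0.4982, 0.4053, 0.2247]
tool_rot: [0.774, 1.571, -2.332]
contact_force: [0.3, -0.3, -1.5]
opening: 0.0215
t 4.75 grasp [498.2 405.3  65.7] down -1.0 yang -1.536 q1,q6 [0.56 2.1 ] F [ 0.3 -0.3 -1.5] open 21.5
```

```bash

python3 -m inch '0 0 20 0 0;0 0 30 0 0;0 0 30 0 0;0 0 5 0.1 0;14 -10 0 0.12 0;14 -20 0 0.12 0;14 -20 0 0.12 0;14 -20 0 0.12 0' 55
python3 -m inch '14 -20 0 0.12 0;14 -20 0 0.12 0;14 -20 0 0.12 0;14 -20 0 0.12 0;14 -20 0 0.12 0;14 -20 0 0.12 0;14 -20 0 0.12 0;14 -20 0 0.12 0'
python3 -m inch '0 0 0 0 0;0 0 0 0 0'
python3 -c "
from h import *; st([.667,.164,.120],0.03)
s=grab('scene','g2')
t=grab('top','g2t')"
```

```text
time: 5.42
tool_pos: [0.5546, 0.3347, 0.3098]
tool_rot: [1.857, 1.571, -0.663]
contact_force: [0.7, 0.5, -3.2]
opening: 0.0222
time: 6.08
tool_pos: [0.6668, 0.1742, 0.3097]
tool_rot: [-1.868, 1.571, 2.855]
contact_force: [-0.2, -0.8, -1.8]
opening: 0.0214
time: 6.25
tool_pos: [0.6668, 0.1739, 0.3093]
tool_rot: [-1.668, 1.57, 3.045]
contact_force: [-0.1, 0.7, -1.3]
opening: 0.0217
t 6.25 grasp [666.8 173.9 150.3] down -1.0 yang 0.001 q1,q6 [0.14 0.14] F [-0.1  0.7 -1.3] open 21.7
to go mm [  0.2  -9.9 -30.3]
turn 0.029
```

View pics/g2.png

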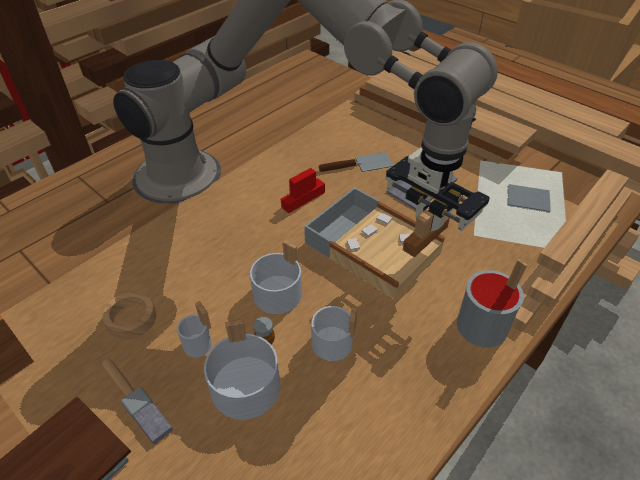

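View pics/g2t.png

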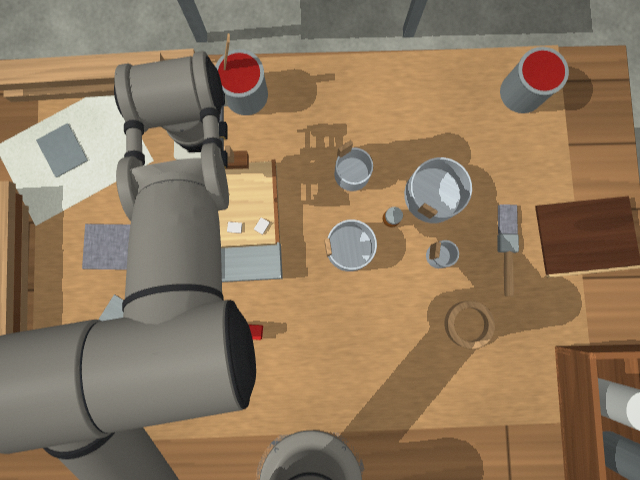

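The scraper is held upright over the board's +x end, at scene (425,238). I'll lower it to just above the board.

```bash

python3 -m inch '0 -10 -10 0.03 0;0 0 -20 0 0;0 0 -15 0 0;0 0 -4 0 0;0 0 0 0 0;0 0 0 0 0'
python3 -c "
from h import *; st([.667,.164,.099],0.03)
s=grab('scene');crop(s,290,140,180,160,4,'g3')"
```

```text
time: 6.85
tool_pos: [0.6662, 0.1662, 0.2614]
tool_rot: [1.775, 1.57, 0.239]
contact_force: [0.3, -0.2, -0.7]
opening: 0.0217
t 6.85 grasp [666.3 166.2 102.4] down -1.0 yang 0.035 q1,q6 [0.13 0.1 ] F [ 0.3 -0.2 -0.7] open 21.7
to go mm [ 0.7 -2.2 -3.4]
turn -0.005
```

View pics/g3.png

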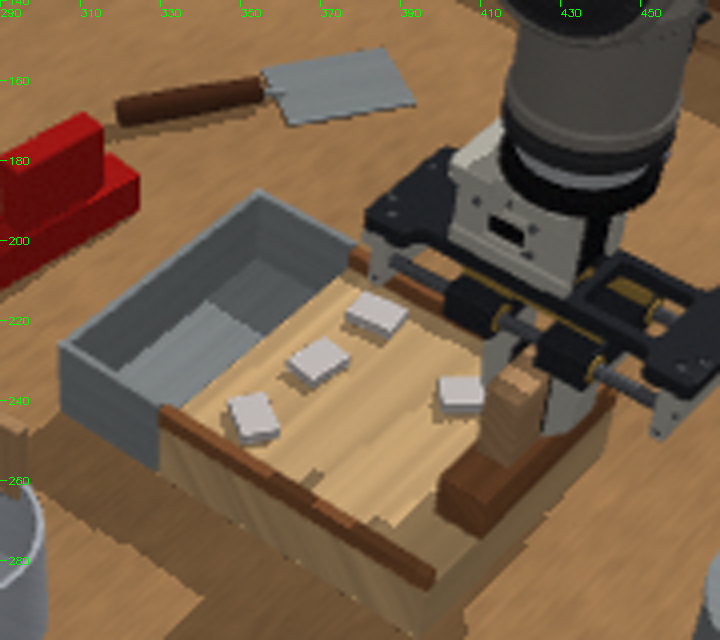

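The scraper foot is on the board behind all the chips, at scene (410,265), with space to the near lip.

```bash

python3 -m inch '0 -1 -2 0 0;0 0 -1 0 0;0 0 0 0 0'
python3 -m inch '0 0 -1 0 0;0 0 0 0 0'
python3 -c "
from h import *; st([.667,.164,.099],0.03)"
```

```text
time: 7.15
tool_pos: [0.6663, 0.1643, 0.2581]
tool_rot: [1.619, 1.57, 0.083]
contact_force: [0.7, -0.1, -1.9]
opening: 0.0217
time: 7.32
tool_pos: [0.6663, 0.1643, 0.2567]
tool_rot: [1.84, 1.571, 0.303]
contact_force: [0.5, 0.4, -2.4]
opening: 0.0216
t 7.32 grasp [666.3 164.3  97.7] down -1.0 yang 0.034 q1,q6 [0.13 0.1 ] F [ 0.5  0.4 -2.4] open 21.6
to go mm [ 0.7 -0.3  1.3]
turn -0.004
```

```bash

python3 -m inch '-10 0 0 0 0;-15 -1 0 0 0;-15 0 0 0 0;-15 -1 0 0 0;-15 0 0 0 0;-15 -1 0 0 0;-15 0 0 0 0;0 0 0 0 0'
python3 -c "
from h import *; st()
s=grab('scene');crop(s,290,140,180,160,4,'g4')"
```

```text
time: 7.98
tool_pos: [0.5641, 0.1614, 0.2568]
tool_rot: [-1.502, 1.568, -3.038]
contact_force: [0.8, 0.1, -2.4]
opening: 0.0217
t 7.98 grasp [563.7 161.4  97.8] down -1.0 yang 0.035 q1,q6 [0.15 0.11] F [ 0.8  0.1 -2.4] open 21.7
```

View pics/g4.png

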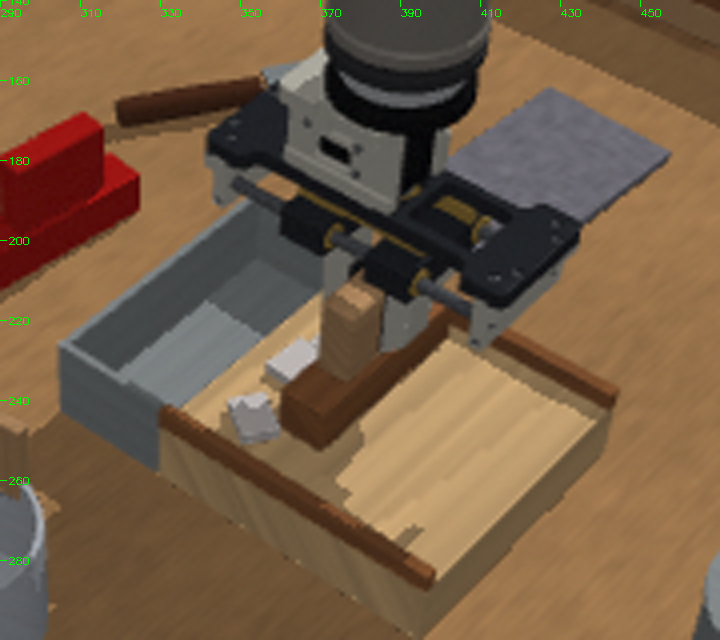

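The sweep is pushing the chips. The near chip at (353,244) sits just beyond the block's end. I'll continue past the edge.

```bash

python3 -m inch '-12 0 0 0 0;-12 -1 0 0 0;-12 0 0 0 0;-12 -1 0 0 0;-12 0 0 0 0;-10 -1 0 0 0;0 0 0 0 0;0 0 0 0 0'
python3 -c "
from h import *; st()
s=grab('scene');crop(s,290,140,180,160,4,'g5')"
```

```text
time: 8.7
tool_pos: [0.4971, 0.1584, 0.2571]
tool_rot: [1.67, 1.569, 0.134]
contact_force: [0.2, -0.6, -2.1]
opening: 0.0219
t 8.7 grasp [497.4 158.4  98.1] down -1.0 yang 0.034 q1,q6 [0.16 0.13] F [ 0.2 -0.6 -2.1] open 21.9
```

View pics/g5.png

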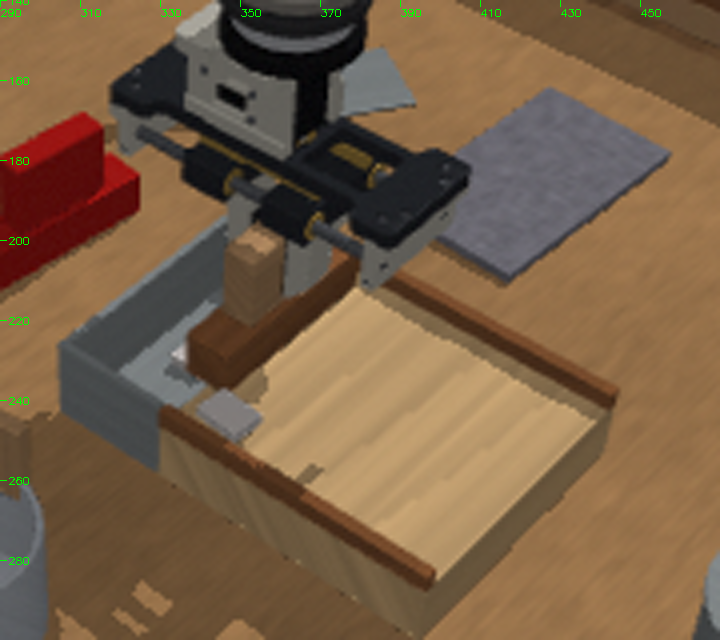

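```bash

python3 -m inch '-8 0 0 0 0;0 0 0 0 0;0 0 15 0 0;0 0 20 0 0;28 -9 0 0 0;30 -10 0 0 0;28 -10 0 0 0;0 0 0 0 0'
python3 -c "
from h import *; st([.577,.128,.098],.03)
s=grab('scene');crop(s,290,140,180,160,4,'g6')
for z in (.048,): print(atz(s,(347,243),z))"
```

```text
time: 9.42
tool_pos: [0.5784, 0.1274, 0.292]
tool_rot: [1.455, 1.565, -0.084]
contact_force: [-0.3, -0.3, -2.0]
opening: 0.0217
t 9.42 grasp [579.3 127.3 133. ] down -1.0 yang 0.032 q1,q6 [0.09 0.06] F [-0.3 -0.3 -2. ] open 21.7
to go mm [ -2.3   0.7 -35. ]
turn -0.002
[0.53067173 0.08408499 0.048     ]
```

View pics/g6.png

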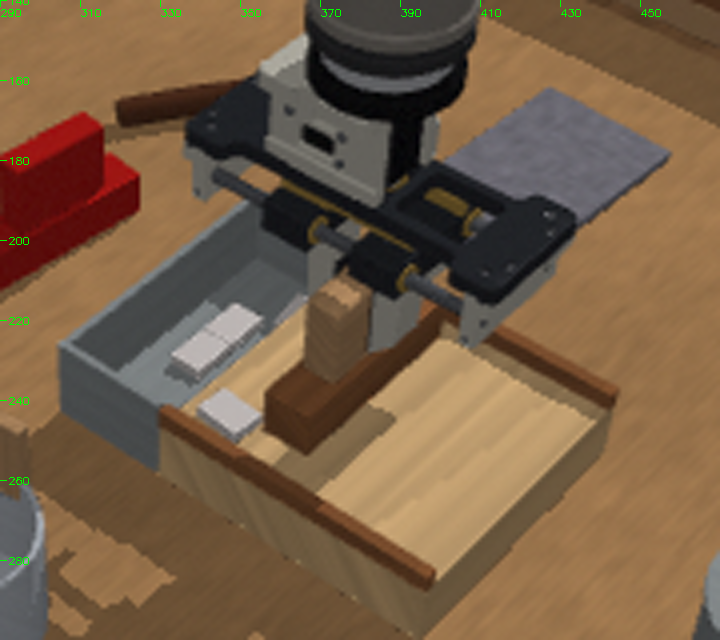

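Two chips are in the trough at (340,228) and (350,222), the third is partly hidden, and one remains on the board at (347,243). I'll lower and sweep along the near lip.

```bash

python3 -m inch '0 4 -10 0 0;0 0 -15 0 0;0 0 -10 0 0;0 0 0 0 0;0 0 0 0 0'
python3 -c "
from h import *; st([.577,.128,.098],.03)"
python3 -m inch '-10 0 0 0 0;-12 -1 0 0 0;-12 0 0 0 0;-12 -1 0 0 0;-12 0 0 0 0;-12 0 0 0 0;0 0 0 0 0;0 0 0 0 0'
python3 -c "
from h import *; st([.577,.128,.098],.03)
s=grab('scene');crop(s,290,140,180,160,4,'g7')"
```

```text
time: 9.88
tool_pos: [0.5734, 0.1339, 0.256]
tool_rot: [-1.559, 1.569, -3.095]
contact_force: [-0.4, 0.4, -2.1]
opening: 0.0217
t 9.88 grasp [573.1 133.9  97. ] down -1.0 yang 0.035 q1,q6 [0.1  0.06] F [-0.4  0.4 -2.1] open 21.7
to go mm [ 3.9 -5.9  1. ]
turn -0.005
time: 10.55
tool_pos: [0.5039, 0.1316, 0.2567]
tool_rot: [1.359, 1.571, -0.177]
contact_force: [0.5, -0.4, -2.4]
opening: 0.0215
t 10.55 grasp [503.9 131.6  97.7] down -1.0 yang 0.035 q1,q6 [0.11 0.07] F [ 0.5 -0.4 -2.4] open 21.5
to go mm [73.1 -3.6  0.3]
turn -0.005
```

View pics/g7.png

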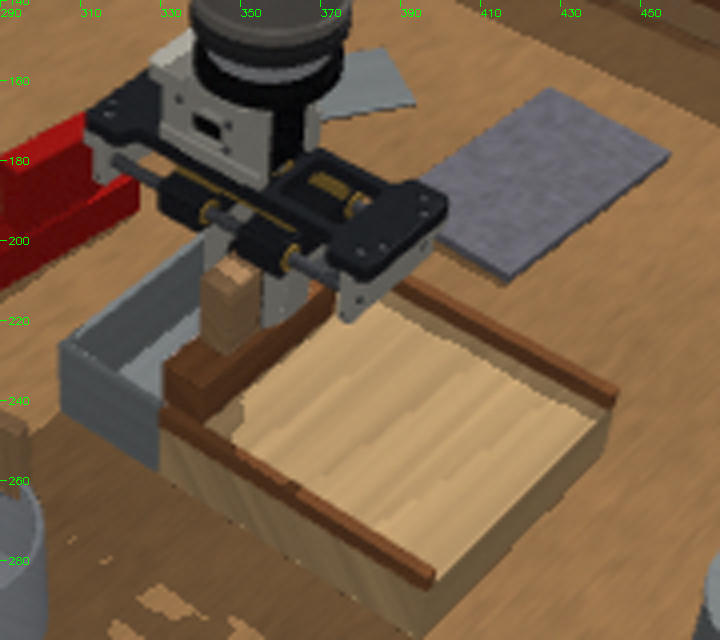

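The board is clear apart from chips at the very edge. I'll push a little further, lift and carry the scraper to the pad.

```bash

python3 -m inch '-9 0 0 0 0;-9 0 0 0 0;0 0 0 0 0;0 0 15 0 0;0 0 25 0 0;0 10 10 0 0;2 30 0 0 0;2 30 0 0 0'
python3 -m inch '2 30 0 0 0;3 30 0 0 0;3 30 0 0 0;3 30 0 0 0;3 30 0 0 0;3 30 0 0 0;0 20 0 0 0;0 0 0 0 0'
python3 -c "
from h import *; st([.505,.403,.066],.03)
s=grab('scene','g8')
t=grab('top','g8t')"
```

```text
time: 11.27
tool_pos: [0.4906, 0.2014, 0.3079]
tool_rot: [1.727, 1.568, 0.188]
contact_force: [0.0, 0.8, -2.4]
opening: 0.0221
time: 11.93
tool_pos: [0.5065, 0.405, 0.3062]
tool_rot: [2.927, 1.569, 1.394]
contact_force: [-0.5, 0.3, -2.5]
opening: 0.022
t 11.93 grasp [506.5 405.2 147.2] down -1.0 yang 0.038 q1,q6 [0.56 0.52] F [-0.5  0.3 -2.5] open 22.0
to go mm [ -1.5  -2.2 -81.2]
turn -0.008
```

View pics/g8.png

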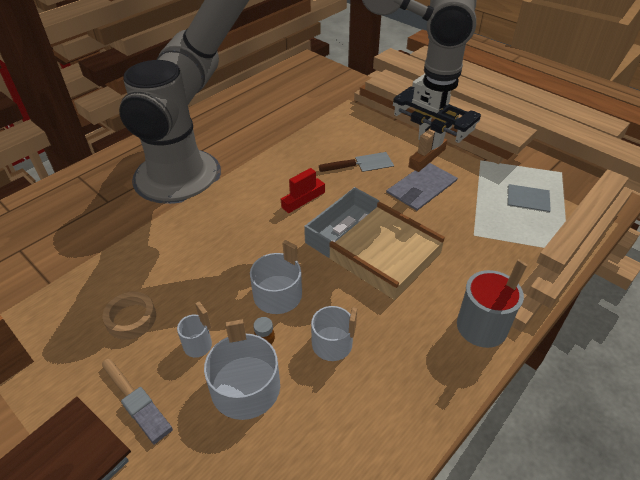

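View pics/g8t.png

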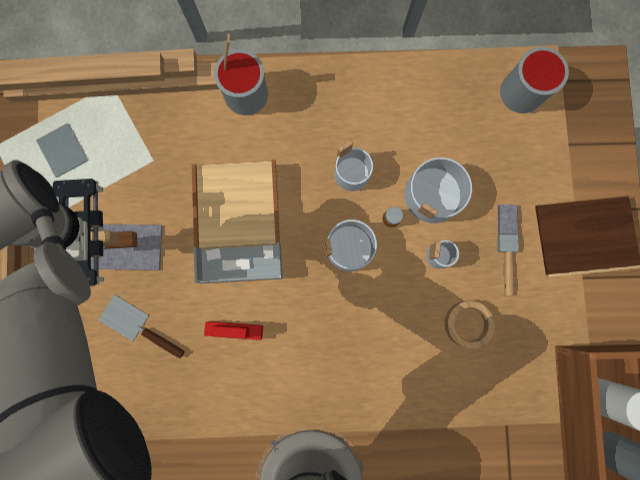

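```bash
python3 - <<'E'
from h import *
t=grab('top');crop(t,180,150,120,145,4,'g9')
E
```

View pics/g9.png

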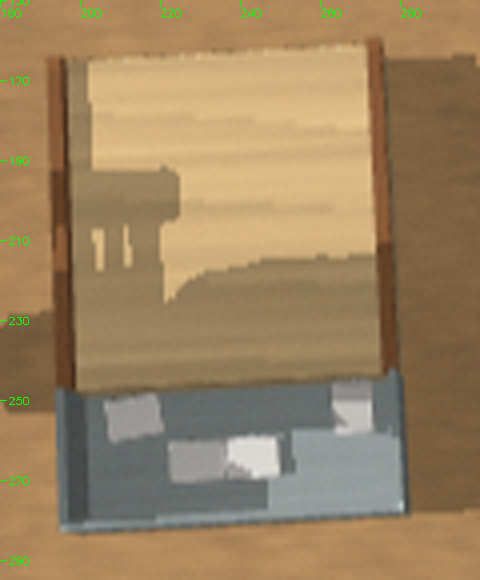

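All four chips are in the trough, at (213,255), (229,265), (242,264) and (267,252), and the board is empty. I'll set the scraper down.

```bash

python3 -m inch '-1 -2 -20 0 0;0 0 -30 0 0;0 0 -20 0 0;0 0 -7 0 0;0 0 -2 0 0;0 0 0 0 0'
python3 -c "
from h import *; st([.505,.403,.066],.03)"
```

```text
time: 12.58
tool_pos: [0.5067, 0.3987, 0.2282]
tool_rot: [1.531, 1.571, -0.007]
contact_force: [-0.3, 0.2, -3.3]
opening: 0.0218
t 12.58 grasp [506.8 398.7  69.2] down -1.0 yang 0.033 q1,q6 [0.55 0.51] F [-0.3  0.2 -3.3] open 21.8
to go mm [-1.8  4.3 -3.2]
turn -0.003
```

```bash

python3 -m inch '-1 4 -2 0 0;0 0 -1 0 0;0 0 0 0 0'
python3 -c "
from h import *; st([.505,.403,.066],.03)"
python3 -m inch '0 0 0 0 0.5;0 0 0 0 0.5;0 0 0 0 0.5;0 0 0 0 0.5;0 0 0 0 0.5;0 0 0 0 0.5'
python3 -m inch '0 0 20 0 0.5;0 0 30 0 0.5;0 0 40 0 0.5;0 0 40 0 0.5;0 0 20 0 0.5;0 0 0 0 0.5'
python3 -c "
from h import *; st()
s=grab('scene','g10')"
```

```text
time: 12.83
tool_pos: [0.5054, 0.4037, 0.2258]
tool_rot: [2.068, 1.569, 0.532]
contact_force: [-0.2, -0.3, -1.6]
opening: 0.0216
t 12.83 grasp [505.7 403.8  66.8] down -1.0 yang 0.035 q1,q6 [0.56 0.52] F [-0.2 -0.3 -1.6] open 21.6
to go mm [-0.7 -0.8 -0.8]
turn -0.005
time: 13.33
tool_pos: [0.5053, 0.4033, 0.2249]
tool_rot: [1.87, 1.571, 0.334]
contact_force: [0.1, 0.6, 0.7]
opening: 0.0455
time: 13.83
tool_pos: [0.5058, 0.4037, 0.3814]
tool_rot: [2.089, 1.56, 0.552]
contact_force: [0.4, -0.8, -0.3]
opening: 0.046
t 13.83 grasp [507.3 404.6 222.4] down -0.9999 yang 0.034 q1,q6 [0.56 0.52] F [ 0.4 -0.8 -0.3] open 46.0
```

View pics/g10.png

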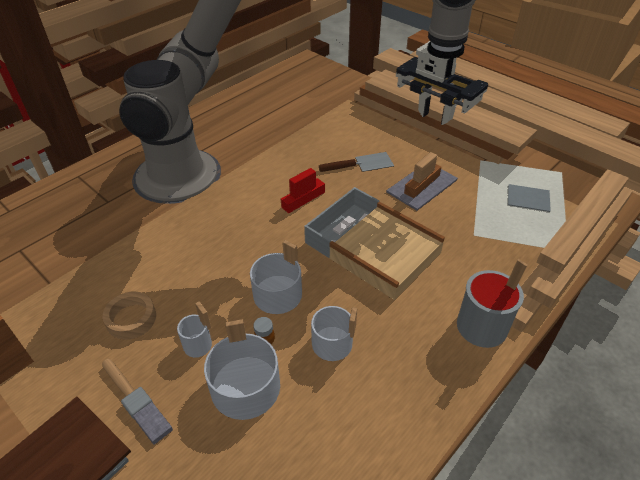

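The scraper stands upright on the pad at (424,178). Next is pot A, with its tab at (0.556, -0.250).

```bash

python3 -m inch '4 -20 0 0 0.5;4 -41 0 0 0.5;4 -41 0 -0.107 0.5;4 -41 0 -0.107 0.5;4 -41 0 -0.107 0.5;4 -41 0 -0.107 0.5;4 -41 0 -0.107 0.5;4 -41 0 -0.107 0.5'
python3 -m inch '4 -41 0 0 0.5;4 -41 0 0 0.5;4 -41 0 0 0.5;4 -41 0 0 0.5;4 -41 0 0 0.5;0 -41 0 0 0.5;0 -41 0 0 0.5;0 -41 0 0 0.5'
python3 -m inch '0 -20 0 0 0.5;0 0 0 0 0.5;0 0 0 0 0.5'
python3 -c "
from h import *; st([.5558,-.2496,.104],-.606)
t=grab('top','h1t'); s=grab('scene','h1')"
```

```text
time: 14.55
tool_pos: [0.5367, 0.0944, 0.373]
tool_rot: [-0.896, 1.568, -3.079]
contact_force: [0.8, -0.3, -0.3]
opening: 0.0459
time: 15.22
tool_pos: [0.5566, -0.2336, 0.3728]
tool_rot: [-1.498, 1.568, 2.606]
contact_force: [1.2, 0.2, 0.1]
opening: 0.0458
time: 15.47
tool_pos: [0.5568, -0.2526, 0.3726]
tool_rot: [-1.595, 1.567, 2.507]
contact_force: [0.5, 1.0, -0.2]
opening: 0.0456
t 15.47 grasp [ 556.3 -252.3  213.6] down -1.0 yang -0.61 q1,q6 [-0.55  0.06] F [ 0.5  1.  -0.2] open 45.6
to go mm [  -0.5    2.7 -109.6]
turn 0.004
```

View pics/h1.png

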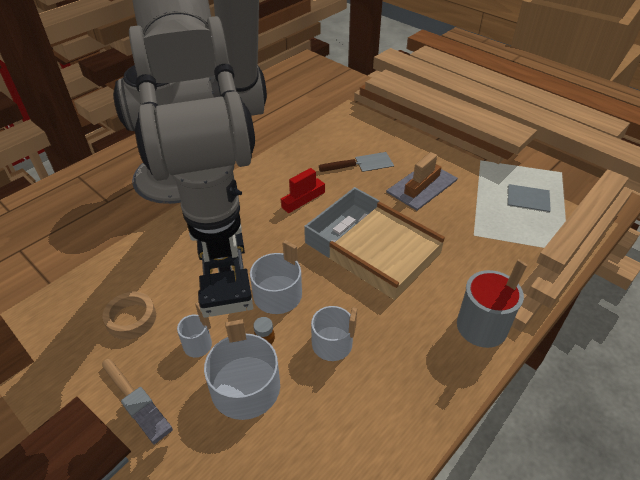

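Pot A is still where it was, with its tab at (236,327), and the gripper is above it. I'll descend and grip.

```bash

python3 -m inch '0 3 -30 0 0.5;0 0 -30 0 0.5;0 0 -30 0 0.5;0 0 -19 0 0.5;0 0 0 0 0.5;0 0 0 0 0.5' 60
python3 -c "
from h import *; st([.5558,-.2496,.104],-.606)
s=grab('scene');crop(s,165,225,200,200,3,'h2')"
```

```text
time: 16.07
tool_pos: [0.5574, -0.2472, 0.2652]
tool_rot: [-1.579, 1.568, 2.528]
contact_force: [0.0, 0.1, 0.8]
opening: 0.0457
t 16.07 grasp [ 557.1 -246.9  106.2] down -1.0 yang -0.606 q1,q6 [-0.54  0.06] F [0.  0.1 0.8] open 45.7
to go mm [-1.3 -2.7 -2.2]
turn -0.0
```

View pics/h2.png

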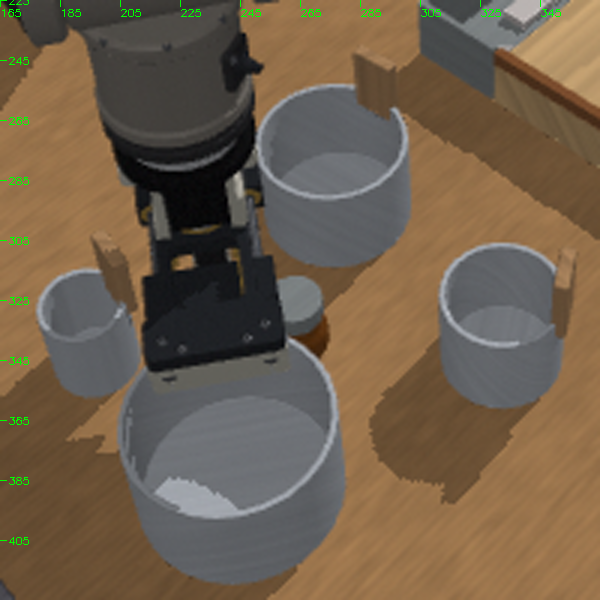

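```bash

python3 -m inch '-1 -2 -2 0 0;0 0 0 0 0;0 0 0 0 0;0 0 0 0 0;0 0 0 0 0;0 0 0 0 0;0 0 0 0 0;0 0 0 0 0' 60
python3 -m inch '0 0 0 0 0;0 0 0 0 0'
python3 -c "
from h import *; st()"
python3 -m inch '0 0 3 0 0;0 0 5 0 0;0 0 8 0 0;0 0 8 0 0;0 0 0 0 0'
python3 -c "
from h import *; st()
s=grab('scene');crop(s,165,225,200,200,3,'h3')"
```

```text
time: 16.78
tool_pos: [0.5562, -0.2507, 0.2641]
tool_rot: [1.718, 1.571, -0.461]
contact_force: [-2.1, 1.3, 3.5]
opening: 0.0096
time: 16.95
tool_pos: [0.5562, -0.2506, 0.2641]
tool_rot: [-2.841, 1.571, 1.264]
contact_force: [-3.0, 0.7, 4.9]
opening: 0.0093
t 16.95 grasp [ 556.2 -250.6  105.1] down -1.0 yang -0.608 q1,q6 [-0.55  0.06] F [-3.   0.7  4.9] open 9.3
time: 17.37
tool_pos: [0.5568, -0.2509, 0.2898]
tool_rot: [1.627, 1.567, -0.552]
contact_force: [-0.1, 0.0, -3.5]
opening: 0.0094
t 17.37 grasp [ 557.3 -251.2  130.8] down -1.0 yang -0.608 q1,q6 [-0.55  0.06] F [-0.1  0.  -3.5] open 9.4
```

View pics/h3.png

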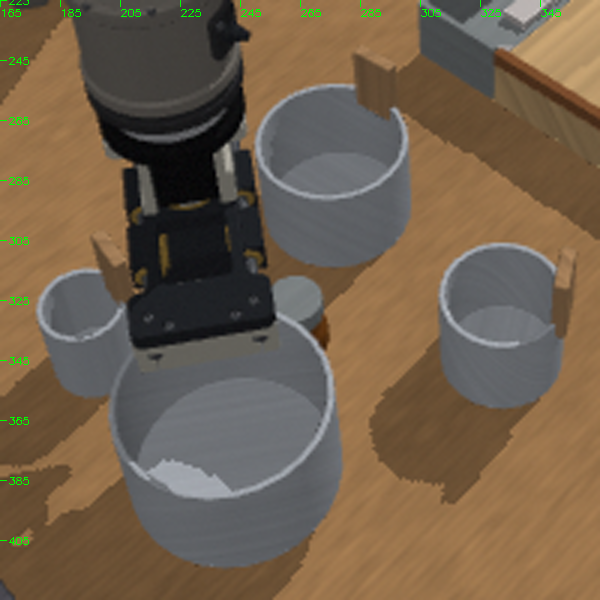

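Pot A is lifted level. I'll raise it above the other tabs and carry it to the board.

```bash

python3 -m inch '0 0 20 0 0;0 0 25 0 0;0 0 25 0 0;0 0 25 0 0;0 0 20 0 0;0 10 0 0 0;-1 20 0 0 0;-1 25 0 0 0'
python3 -m inch '-1 30 0 0 0;-1 30 0 0 0;-1 30 0 0 0;-1 30 0 0 0;-1 30 0 0 0;-2 30 0 0 0;-2 30 0 0 0;-2 30 0 0 0'
python3 -m inch '-2 30 0 0 0;-2 30 0 0 0;-2 30 0 0 0;-2 30 0 0 0;0 15 0 0 0;0 0 0 0 0;0 0 0 0 0'
python3 -c "
from h import *; st([.537,.182,.145],-.606)
s=grab('scene','h4');t=grab('top','h4t')"
```

```text
time: 18.08
tool_pos: [0.5538, -0.1955, 0.4012]
tool_rot: [-1.334, 1.569, 2.769]
contact_force: [0.1, -0.5, -3.1]
opening: 0.0099
time: 18.75
tool_pos: [0.5423, 0.0464, 0.4011]
tool_rot: [-1.16, 1.568, 2.945]
contact_force: [-0.2, -0.2, -2.7]
opening: 0.0092
time: 19.33
tool_pos: [0.5345, 0.1805, 0.4012]
tool_rot: [-0.726, 1.568, -2.902]
contact_force: [-0.4, -0.4, -3.7]
opening: 0.01
t 19.33 grasp [534.1 180.4 242.2] down -1.0 yang -0.605 q1,q6 [0.19 0.8 ] F [-0.4 -0.4 -3.7] open 10.0
to go mm [  2.9   1.6 -97.2]
turn -0.001
```

View pics/h4.png

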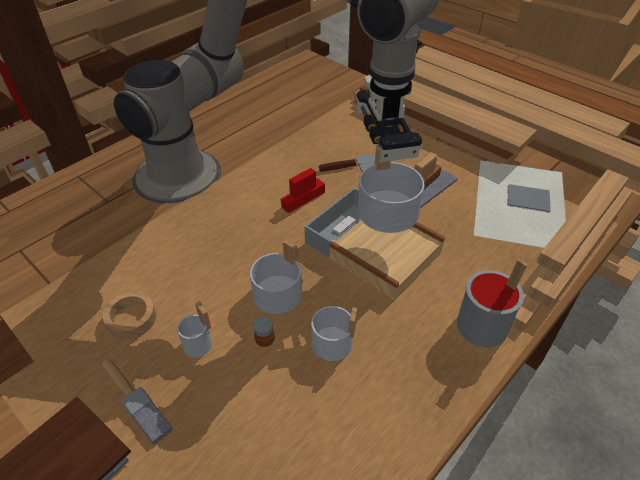

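View pics/h4t.png

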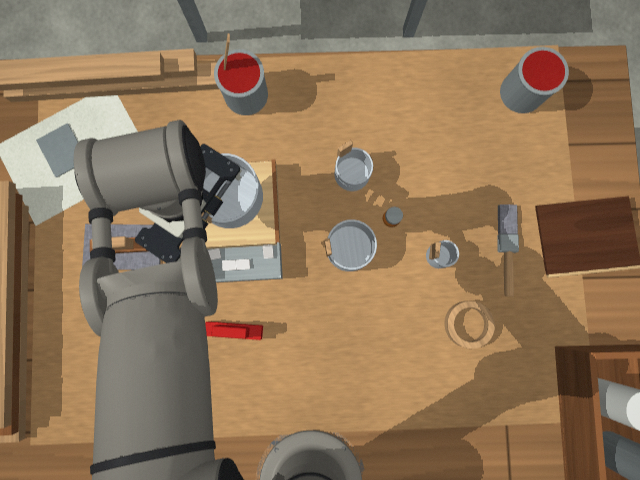

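Pot A hangs level over the board at scene (391,195). I'll lower it.

```bash

python3 -m inch '2 2 -20 0 0;1 0 -25 0 0;0 0 -25 0 0;0 0 -15 0 0;0 0 -7 0 0;0 0 0 0 0;0 0 0 0 0'
python3 -c "
from h import *; st([.537,.182,.145],-.606)
s=grab('scene');crop(s,290,140,180,160,4,'h5')"
```

```text
time: 20.02
tool_pos: [0.5386, 0.1807, 0.3112]
tool_rot: [2.144, 1.57, -0.036]
contact_force: [0.6, 0.1, -2.3]
opening: 0.0097
t 20.02 grasp [538.7 180.7 152.2] down -1.0 yang -0.609 q1,q6 [0.19 0.8 ] F [ 0.6  0.1 -2.3] open 9.7
to go mm [-1.7  1.3 -7.2]
turn 0.003
```

View pics/h5.png

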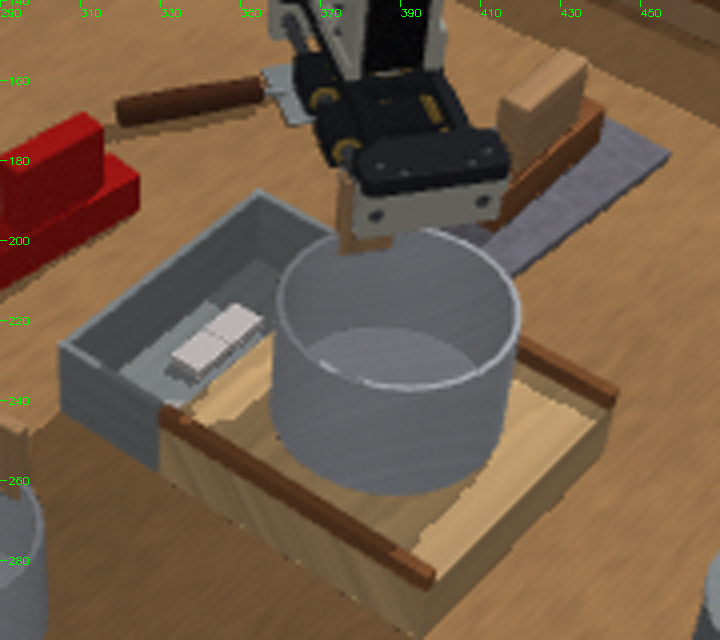

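```bash

python3 -m inch '0 0 -4 0 0;0 0 -2 0 0;0 0 0 0 0;0 0 -1 0 0;0 0 0 0 0'
python3 -c "
from h import *; st([.537,.182,.145],-.606)"
```

```text
time: 20.48
tool_pos: [0.5383, 0.1814, 0.3041]
tool_rot: [2.294, 1.57, 0.116]
contact_force: [0.7, -0.2, -2.7]
opening: 0.0097
t 20.48 grasp [538.5 181.4 145.1] down -1.0 yang -0.608 q1,q6 [0.19 0.8 ] F [ 0.7 -0.2 -2.7] open 9.7
to go mm [-1.5  0.6 -0.1]
turn 0.002
```

```bash

python3 -m inch '0 0 -1 0 0;0 0 0 0 0;0 0 0 0 0'
python3 -c "
from h import *; st([.537,.182,.145],-.606)"
python3 -m inch '0 0 -1 0 0;0 0 0 0 0;0 0 0 0 0'
python3 -c "
from h import *; st([.537,.182,.145],-.606)"
```

```text
time: 20.73
tool_pos: [0.5382, 0.1814, 0.304]
tool_rot: [2.309, 1.569, 0.13]
contact_force: [-3.1, -1.4, 4.8]
opening: 0.0095
t 20.73 grasp [538.5 181.5 145. ] down -1.0 yang -0.607 q1,q6 [0.19 0.8 ] F [-3.1 -1.4  4.8] open 9.5
to go mm [-1.5  0.5 -0. ]
turn 0.001
time: 20.98
tool_pos: [0.5381, 0.1814, 0.304]
tool_rot: [2.302, 1.569, 0.124]
contact_force: [-4.5, -1.1, 11.5]
opening: 0.0093
t 20.98 grasp [538.5 181.5 145. ] down -1.0 yang -0.607 q1,q6 [0.19 0.8 ] F [-4.5 -1.1 11.5] open 9.3
to go mm [-1.5  0.5 -0. ]
turn 0.001
```

Contact is at 145, as expected. I'll release and rise.

```bash

python3 -m inch '0 0 2 0 0.35;0 0 0 0 0.35;0 0 0 0 0.35;0 0 0 0 0.35;0 0 0 0 0.35;0 0 0 0 0.35;0 0 30 0 0.35;0 0 40 0 0.35'
python3 -m inch '0 0 20 0 0.35;0 -41 0 0 0.35;0 -41 0 0 0.35;0 -41 0 0 0.35;0 -41 0 0 0.35;0 -20 0 0 0.35;0 0 0 0 0.35'
python3 -c "
from h import *; st()
t=grab('top','i1t');s=grab('scene','i1')
crop(t,180,130,320,150,2,'i1tc')
crop(s,165,140,290,280,2,'i1sc')"
```

```text
time: 21.65
tool_pos: [0.5376, 0.1811, 0.3709]
tool_rot: [-0.762, 1.562, -2.94]
contact_force: [1.5, 0.4, -0.9]
opening: 0.0323
time: 22.23
tool_pos: [0.5383, -0.0066, 0.3936]
tool_rot: [0.661, 1.569, -1.522]
contact_force: [0.4, 0.7, 0.7]
opening: 0.0322
t 22.23 grasp [538.3  -6.8 234.6] down -1.0 yang -0.612 q1,q6 [-0.15  0.46] F [0.4 0.7 0.7] open 32.2
```

View pics/i1t.png

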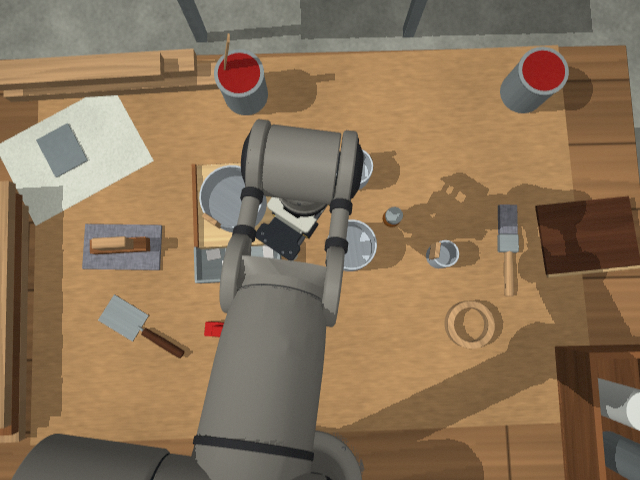

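View pics/i1sc.png

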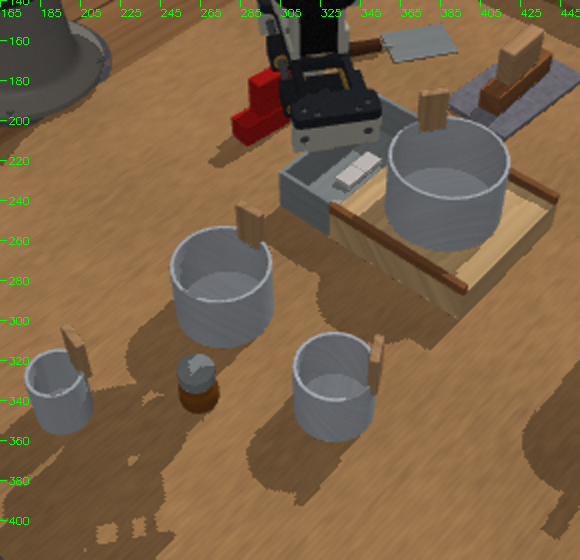

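Pot A stands on the board at scene (390,222). I'll overlay the predicted pot models on the image to check and refine them.

```bash
cat >> h.py <<'E'
_a=np.linspace(0,2*np.pi,120)
def overlay(c,pots,x0,y0,w,h,sc,name):
    im=cv2.resize(c["color"][y0:y0+h,x0:x0+w,::-1],None,fx=sc,fy=sc,interpolation=cv2.INTER_CUBIC)
    f=lambda P:((proj(c,P)-[x0,y0]+.5)*sc).astype(np.int32)
    for (R,H,rt,x,y,z,th) in pots:
        for hh,col in ((H,(0,0,255)),(0,(255,0,0))):
            cv2.polylines(im,[f(np.c_[x+R*np.cos(_a),y+R*np.sin(_a),np.full(120,z+hh)])],True,col,1)
        u=np.array([np.cos(th),np.sin(th),0]);v=np.array([-u[1],u[0],0]);o=np.array([x,y,z+H+.038])
        cv2.polylines(im,[f(np.array([o+u*(rt+a*.005)+v*b*.016 for a,b in((1,1),(1,-1),(-1,-1),(-1,1))]))],True,(0,255,0),1)
    cv2.imwrite(f"pics/{name}.png",im)
GEO=dict(A=(.064,.080,.062),B=(.052,.075,.050),C=(.040,.070,.038),D=(.028,.065,.026))
E
python3 - <<'E'
from h import *
s=grab('scene')
P=[GEO['A']+(.589,.146,.04,2.535),GEO['B']+(.4931,-.0962,0,1.706),GEO['C']+(.6596,-.1067,0,.637),GEO['D']+(.4701,-.2901,0,1.343)]
overlay(s,P,165,170,290,250,2,'i2')
t=np.load("t0.npy",allow_pickle=True).item()
overlay(t,P[1:],310,130,190,150,4,'i2t')
E
```

```text
(no output)
```

View pics/i2.png

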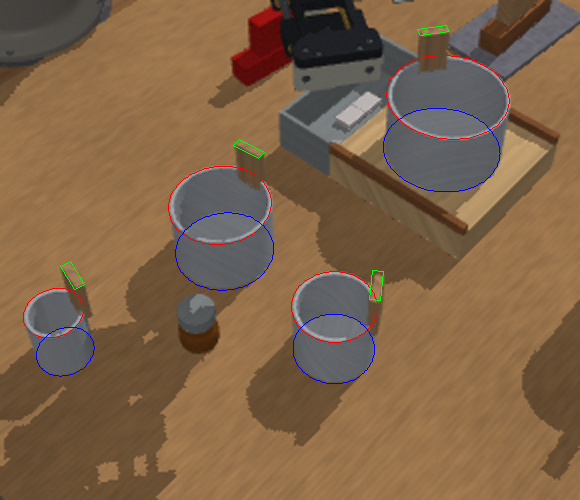

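View pics/i2t.png

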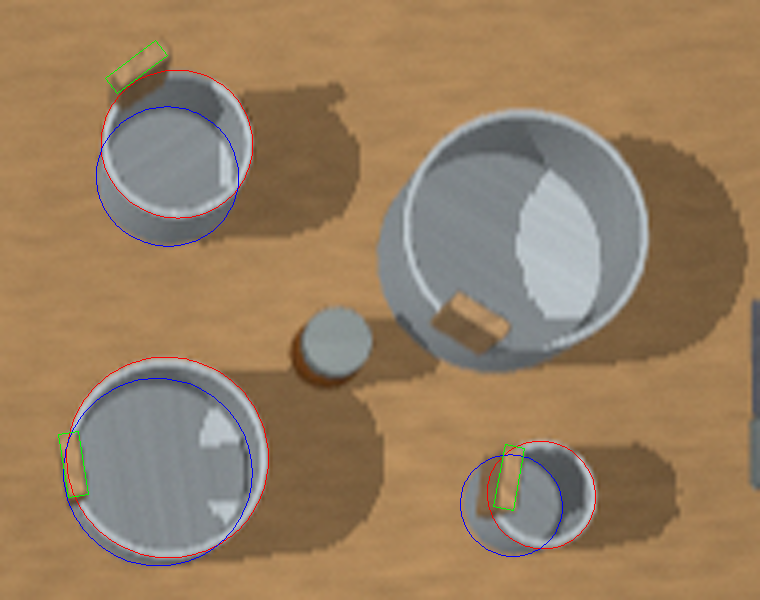

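The overlays agree with the image to about 1–2 mm, and pot A is centred at about (0.589, 0.146). Next is pot B, with its tab at (0.486, -0.0455).

```bash

python3 -m inch '-7 -5 0 -0.118 0.4;-7 -5 0 -0.118 0.4;-7 -5 0 -0.118 0.4;-8 -6 0 -0.118 0.4;-8 -6 0 -0.118 0.4;-8 -6 -10 -0.118 0.4;-7 -6 -10 -0.118 0.4;0 0 -20 0 0.4'
python3 -m inch '0 0 -20 0 0.4;0 0 -20 0 0.4;0 0 0 0 0.4'
python3 -c "
from h import *; st([.486,-.0455,.101],-1.436)
s=grab('scene'); crop(s,165,170,290,250,2,'j1')"
```

```text
time: 23.05
tool_pos: [0.486, -0.0408, 0.355]
tool_rot: [2.72, 1.567, -0.289]
contact_force: [1.3, -0.0, 0.4]
opening: 0.0367
time: 23.3
tool_pos: [0.4853, -0.04, 0.3106]
tool_rot: [-0.405, 1.564, 2.876]
contact_force: [-0.9, -0.3, -0.8]
opening: 0.0368
t 23.3 grasp [484.3 -39.7 151.6] down -1.0 yang -1.432 q1,q6 [-0.24  1.19] F [-0.9 -0.3 -0.8] open 36.8
to go mm [  1.7  -5.8 -50.6]
turn -0.004
```

View pics/j1.png

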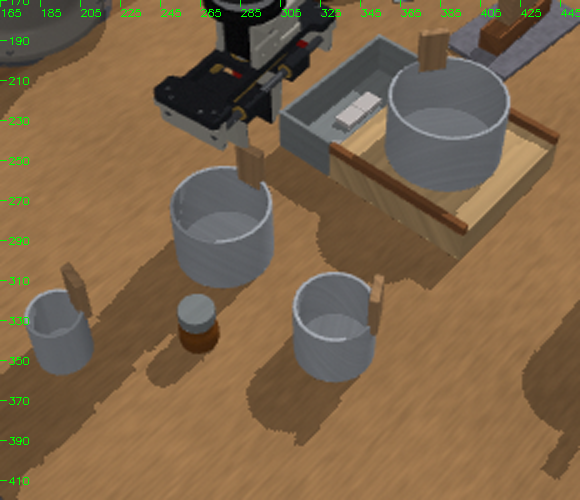

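Pot B has not moved. I'll descend and grip.

```bash

python3 -m inch '1 -5 -15 0 0.4;0 0 -18 0 0.4;0 0 -13 0 0.4;0 0 0 0 0.4;0 0 0 0 0.4' 60
python3 -c "
from h import *; st([.486,-.0455,.101],-1.436)"
python3 -m inch '0 0 -1 0 0;0 0 0 0 0;0 0 0 0 0;0 0 0 0 0;0 0 0 0 0;0 0 0 0 0;0 0 0 0 0;0 0 0 0 0' 60
python3 -c "
from h import *; st()"
```

```text
time: 23.77
tool_pos: [0.4877, -0.0461, 0.2686]
tool_rot: [2.775, 1.57, -0.229]
contact_force: [0.5, -0.2, 0.2]
opening: 0.0365
t 23.77 grasp [487.8 -46.2 109.6] down -1.0 yang -1.433 q1,q6 [-0.25  1.18] F [ 0.5 -0.2  0.2] open 36.5
to go mm [-1.8  0.7 -8.6]
turn -0.003
time: 24.43
tool_pos: [0.4873, -0.0467, 0.2672]
tool_rot: [2.808, 1.57, -0.197]
contact_force: [-1.3, 1.3, 5.0]
opening: 0.0093
t 24.43 grasp [487.4 -46.7 108.2] down -1.0 yang -1.434 q1,q6 [-0.25  1.18] F [-1.3  1.3  5. ] open 9.3
```

The grip landed high (108 against a planned 101). I'll regrip lower.

```bash

python3 -m inch '0 0 0 0 0.3;0 0 0 0 0.3;0 0 0 0 0.3;0 0 -4 0 0.3;0 0 -4 0 0.3;0 0 0 0 0;0 0 0 0 0;0 0 0 0 0' 60
python3 -m inch '0 0 0 0 0;0 0 0 0 0;0 0 0 0 0;0 0 0 0 0'
python3 -c "
from h import *; st()"
python3 -m inch '0 0 3 0 0;0 0 5 0 0;0 0 10 0 0;0 0 0 0 0;0 0 0 0 0'
python3 -c "
from h import *; st()
s=grab('scene'); crop(s,165,170,290,250,2,'j2')"
```

```text
time: 25.1
tool_pos: [0.4873, -0.0467, 0.2586]
tool_rot: [-0.11, 1.57, -3.114]
contact_force: [0.6, 0.4, -0.5]
opening: 0.0121
time: 25.43
tool_pos: [0.4872, -0.0467, 0.2587]
tool_rot: [0.199, 1.571, -2.806]
contact_force: [0.9, 0.6, -2.2]
opening: 0.0094
t 25.43 grasp [487.2 -46.7  99.7] down -1.0 yang -1.434 q1,q6 [-0.25  1.18] F [ 0.9  0.6 -2.2] open 9.4
time: 25.85
tool_pos: [0.4874, -0.0467, 0.2773]
tool_rot: [2.715, 1.569, -0.289]
contact_force: [-0.2, -0.4, -2.6]
opening: 0.0096
t 25.85 grasp [487.6 -46.8 118.3] down -1.0 yang -1.434 q1,q6 [-0.25  1.18] F [-0.2 -0.4 -2.6] open 9.6
```

View pics/j2.png

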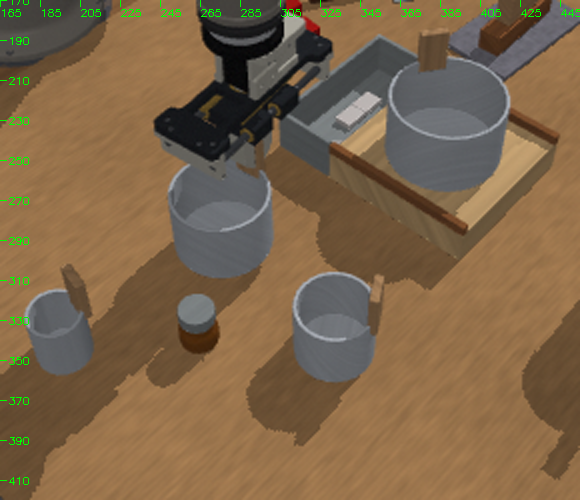

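Pot B is lifted level. I'll raise it, turn it and carry it over pot A.

```bash

python3 -m inch '0 0 25 0 0;0 0 30 0 0;0 0 30 0 0;0 0 30 -0.12 0;0 0 30 -0.12 0;5 10 5 -0.12 0;15 20 0 -0.12 0;20 25 0 -0.12 0' 60
python3 -m inch '20 25 0 -0.12 0;20 25 0 -0.12 0;20 25 0 -0.12 0;20 25 0 -0.048 0;15 25 0 0 0;5 25 0 0 0;0 20 0 0 0;0 0 0 0 0'
python3 -m inch '0 0 0 0 0'
python3 -c "
from h import *; st([.6274,.178,.1447],-2.442)
s=grab('scene'); crop(s,290,100,180,150,4,'j3'); grab('top','j3t')"
```

```text
time: 26.57
tool_pos: [0.527, 0.008, 0.4274]
tool_rot: [2.866, 1.57, -0.747]
contact_force: [1.2, -1.2, -2.2]
opening: 0.0099
time: 27.23
tool_pos: [0.6272, 0.1822, 0.4251]
tool_rot: [0.242, 1.568, 2.517]
contact_force: [-0.5, -0.7, -2.1]
opening: 0.0098
time: 27.32
tool_pos: [0.6272, 0.1794, 0.4255]
tool_rot: [1.207, 1.569, -2.804]
contact_force: [-0.2, 0.3, -2.6]
opening: 0.01
t 27.32 grasp [626.9 179.3 266.5] down -1.0 yang -2.44 q1,q6 [0.16 2.6 ] F [-0.2  0.3 -2.6] open 10.0
to go mm [   0.5   -1.3 -121.8]
turn -0.002
```

View pics/j3.png

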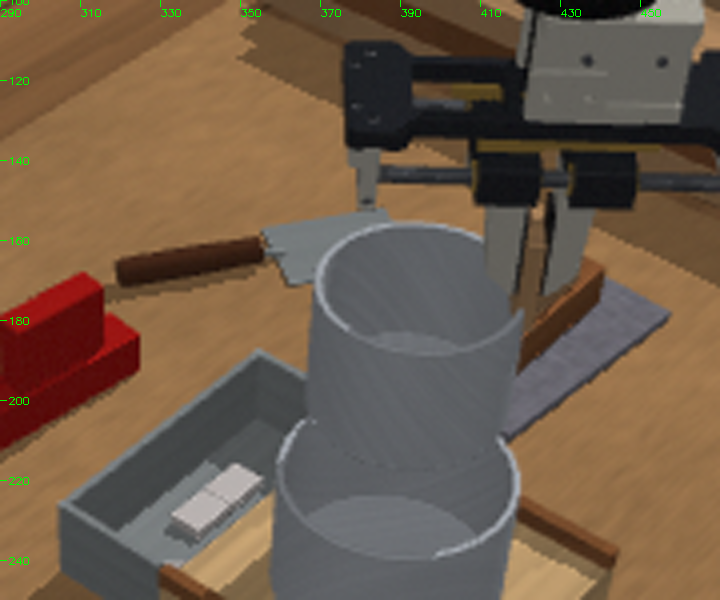

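View pics/j3t.png

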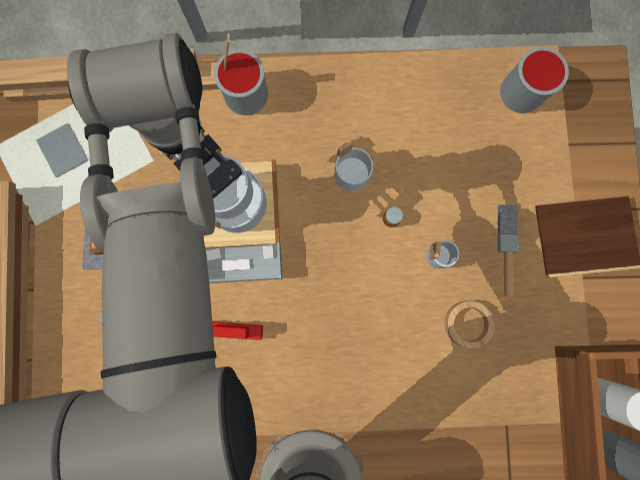

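```bash

python3 -m inch '0 -1 -15 0 0;0 0 -15 0 0;0 0 -5 0 0;0 0 0 0 0;0 0 0 0 0'
python3 - <<'E'
from h import *
p=st([.6274,.178,.1447],-2.442); th=.70
P=[GEO['A']+(.589,.146,.04,2.535),GEO['B']+(p[0]-.05*np.cos(th),p[1]-.05*np.sin(th),p[2]-.0997,th)]
print(P[1])
overlay(grab('scene'),P,330,120,120,140,5,'j4')
overlay(grab('top'),P,170,130,130,110,5,'j4t')
E
```

```text
time: 27.83
tool_pos: [0.6274, 0.1766, 0.3921]
tool_rot: [2.462, 1.571, -1.551]
contact_force: [0.1, 0.7, -2.2]
opening: 0.0096
t 27.83 grasp [627.4 176.5 233.1] down -1.0 yang -2.443 q1,q6 [0.16 2.6 ] F [ 0.1  0.7 -2.2] open 9.6
to go mm [ -0.    1.5 -88.4]
turn 0.001
(0.052, 0.075, 0.05, np.float64(0.5892045730601575), np.float64(0.14432676920567572), np.float64(0.13340756487741373), 0.7)
```

View pics/j4.png

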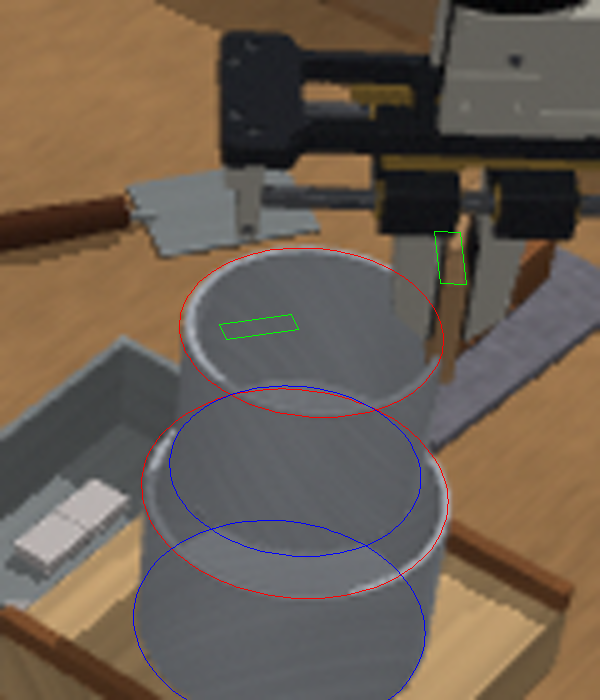

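View pics/j4t.png

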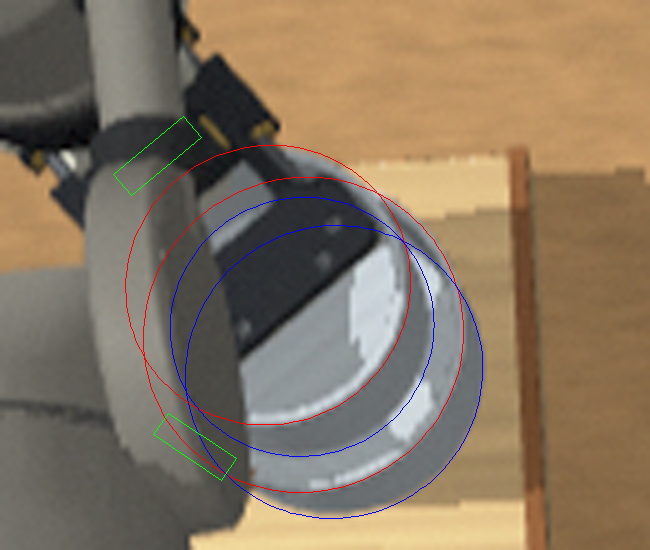

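Both rims match their models to within about 1 px, against 8 mm of clearance. I'll lower pot B into pot A.

```bash

python3 -m inch '0 1.5 -15 0 0;0 0 -20 0 0;0 0 -20 0 0;0 0 -15 0 0;0 0 -10 0 0;0 0 0 0 0;0 0 0 0 0'
python3 -c "
from h import *; st([.6274,.178,.1447],-2.442)"
```

```text
time: 28.52
tool_pos: [0.6275, 0.1788, 0.3123]
tool_rot: [-2.176, 1.57, 0.094]
contact_force: [0.2, 0.7, -2.2]
opening: 0.0096
t 28.52 grasp [627.6 178.8 153.3] down -1.0 yang -2.442 q1,q6 [0.16 2.6 ] F [ 0.2  0.7 -2.2] open 9.6
to go mm [-0.2 -0.8 -8.6]
turn -0.0
```

```bash

python3 -m inch '0 0 -4 0 0;0 0 -3 0 0;0 0 0 0 0;0 0 -1 0 0;0 0 -1 0 0;0 0 0 0 0'
python3 -c "
from h import *; st([.6274,.178,.1447],-2.442)"
```

```text
time: 29.02
tool_pos: [0.6274, 0.1789, 0.3036]
tool_rot: [-2.068, 1.569, 0.203]
contact_force: [-1.0, 0.5, 1.8]
opening: 0.0097
t 29.02 grasp [627.6 179.  144.6] down -1.0 yang -2.442 q1,q6 [0.16 2.6 ] F [-1.   0.5  1.8] open 9.7
to go mm [-0.2 -1.   0.1]
turn -0.0
```

It touched at 144.6 against a predicted 144.7. I'll release, retreat and look.

```bash

python3 -m inch '0 0 0 0 0.32;0 0 0 0 0.32;0 0 0 0 0.32;0 0 0 0 0.32;0 0 0 0 0.32;0 0 10 0 0.32;0 0 30 0 0.32;0 0 40 0 0.32'
python3 -m inch '0 0 20 0.1 0.4;0 -35 0 0.12 0.4;0 -41 0 0.12 0.4;0 -41 0 0.12 0.4;0 -41 0 0.12 0.4;0 -41 0 0 0.4;0 0 0 0 0.4;0 0 0 0 0.4'
python3 -c "
from h import *; st()
P=[GEO['A']+(.589,.146,.04,2.535),GEO['B']+(.589,.146,.045,.70)]
s=grab('scene','k1');t=grab('top','k1t');overlay(s,P,330,140,120,140,5,'k2')"
```

```text
time: 29.68
tool_pos: [0.6268, 0.1787, 0.3808]
tool_rot: [1.037, 1.563, -2.976]
contact_force: [1.2, 0.5, -0.8]
opening: 0.0294
time: 30.35
tool_pos: [0.6272, -0.0214, 0.4035]
tool_rot: [-3.1, 1.57, -0.257]
contact_force: [-0.5, -0.2, 0.3]
opening: 0.0369
t 30.35 grasp [627.3 -21.5 244.5] down -1.0 yang -1.87 q1,q6 [-0.16  1.71] F [-0.5 -0.2  0.3] open 36.9
```

View pics/k1.png

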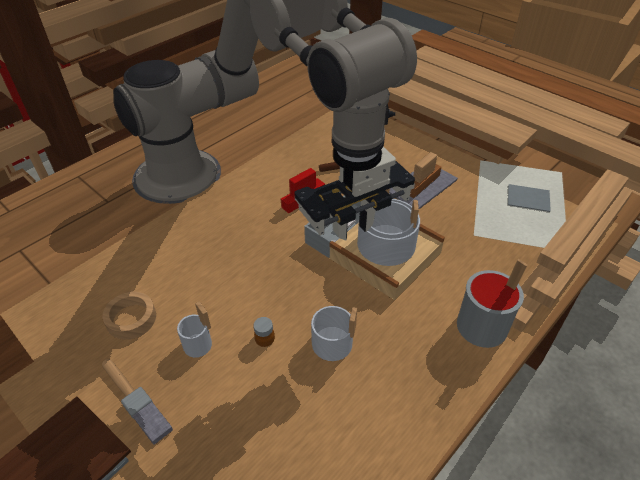

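View pics/k1t.png

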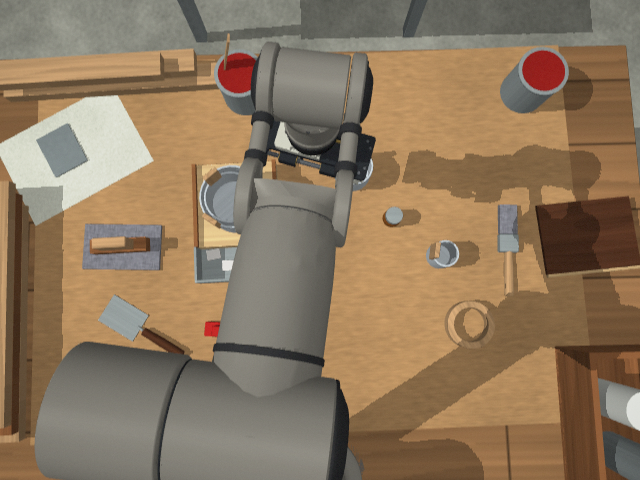

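View pics/k2.png

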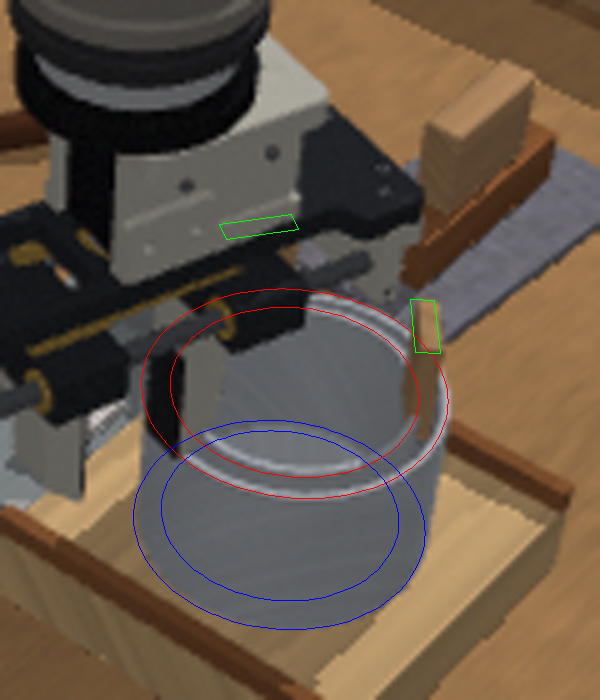

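Pot B is nested flat and concentric. Pot C is still at scene (332,333). I'll move to its tab at (0.690, -0.084) while turning the tool.

```bash

python3 -m inch '3 -3 0 0.122 0.4;3 -3 0 0.122 0.4;3 -3 0 0.122 0.4;3 -3 0 0.122 0.4;3 -3 0 0.122 0.4;3 -3 0 0.122 0.4;3 -3 0 0.122 0.4;3 -3 0 0.122 0.4'
python3 -m inch '3 -3 0 0.122 0.4;3 -3 0 0.122 0.4;3 -3 0 0.122 0.4;3 -3 0 0.122 0.4;3 -3 0 0.122 0.4;3 -3 0 0.122 0.4;3 -3 0 0.122 0.4;3 -3 0 0.122 0.4'
python3 -m inch '4 -4 0 0.122 0.4;4 -4 0 0.122 0.4;4 -4 0 0.122 0.4;3 -3 0 0.122 0.4;0 0 0 0.067 0.4;0 0 0 0 0.4;0 0 0 0 0.4'
python3 - <<'E'
from h import *; st([.6901,-.0842,.095],.637)
P=[GEO['C']+(.6596,-.1067,0,.637)]
overlay(grab('scene'),P,290,250,110,120,5,'k3')
E
```

```text
time: 31.12
tool_pos: [0.6516, -0.0408, 0.403]
tool_rot: [-2.914, 1.571, 0.918]
contact_force: [0.3, 0.7, -0.1]
opening: 0.0368
time: 31.78
tool_pos: [0.6757, -0.0647, 0.403]
tool_rot: [2.349, 1.57, 0.874]
contact_force: [0.6, 0.5, 0.4]
opening: 0.0368
time: 32.37
tool_pos: [0.6905, -0.0802, 0.4028]
tool_rot: [2.499, 1.57, 1.57]
contact_force: [-0.4, 0.2, -0.1]
opening: 0.0367
t 32.37 grasp [690.5 -80.2 243.8] down -1.0 yang 0.641 q1,q6 [-0.23 -0.87] F [-0.4  0.2 -0.1] open 36.7
to go mm [  -0.4   -4.  -148.8]
turn -0.004
```

View pics/k3.png

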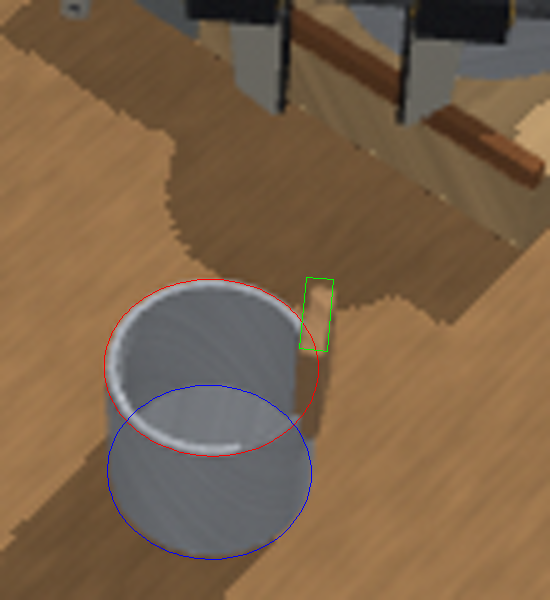

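Pot C is where I measured it. I'll descend.

```bash

python3 -m inch '0 -4 -35 0 0.4;0 0 -35 0 0.4;0 0 -35 0 0.4;0 0 -25 0 0.4;0 0 -15 0 0.4;0 0 0 0 0.4;0 0 0 0 0.4' 60
python3 - <<'E'
from h import *; st([.6901,-.0842,.095],.637)
crop(grab('scene'),290,220,120,140,4,'k4')
E
```

```text
time: 33.0
tool_pos: [0.6903, -0.0854, 0.2574]
tool_rot: [-2.554, 1.57, 2.8]
contact_force: [0.1, 0.8, 0.5]
opening: 0.037
t 33.0 grasp [690.2 -85.3  98.4] down -1.0 yang 0.641 q1,q6 [-0.23 -0.87] F [0.1 0.8 0.5] open 37.0
to go mm [-0.1  1.1 -3.4]
turn -0.004
```

View pics/k4.png

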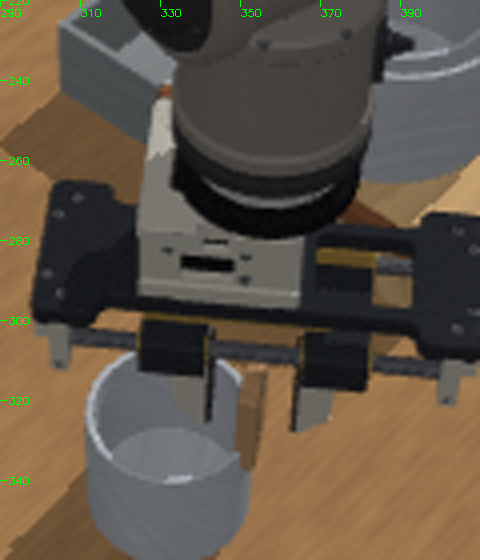

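The tab sits between the fingers at (352,325). I'll lower 3 mm and close.

```bash

python3 -m inch '0 1 -3 0 0.4;0 0 0 0 0;0 0 0 0 0;0 0 0 0 0;0 0 0 0 0;0 0 0 0 0;0 0 0 0 0;0 0 0 0 0' 60
python3 -m inch '0 0 0 0 0;0 0 0 0 0'
python3 -c "
from h import *; st()"
python3 -m inch '0 0 3 0 0;0 0 5 0 0;0 0 10 0 0;0 0 0 0 0;0 0 0 0 0'
python3 - <<'E'
from h import *; p=st()
th=.641
P=[GEO['C']+(p[0]-.038*np.cos(th),p[1]-.038*np.sin(th),p[2]-.0945,th)]
overlay(grab('scene'),P,290,220,120,140,4,'k5')
E
```

```text
time: 33.72
tool_pos: [0.6904, -0.0851, 0.2552]
tool_rot: [0.603, 1.57, -0.326]
contact_force: [-1.4, 0.5, 2.3]
opening: 0.0096
time: 33.88
tool_pos: [0.6904, -0.0851, 0.2552]
tool_rot: [0.617, 1.57, -0.312]
contact_force: [-0.1, 0.2, 3.8]
opening: 0.0097
t 33.88 grasp [690.5 -85.1  96.2] down -1.0 yang 0.642 q1,q6 [-0.23 -0.87] F [-0.1  0.2  3.8] open 9.7
time: 34.3
tool_pos: [0.6905, -0.085, 0.2738]
tool_rot: [0.779, 1.569, -0.15]
contact_force: [0.5, -0.2, -1.3]
opening: 0.0098
t 34.3 grasp [690.9 -85.1 114.8] down -1.0 yang 0.642 q1,q6 [-0.23 -0.87] F [ 0.5 -0.2 -1.3] open 9.8
```

View pics/k5.png

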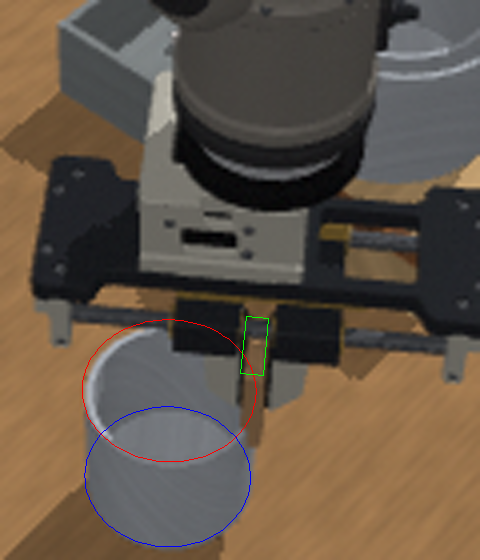

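Pot C is held. I'll raise it, turn it −1.24 and carry it over the stack.

```bash

python3 -m inch '0 0 25 0 0;0 0 30 0 0;0 0 30 0 0;0 0 30 -0.113 0;0 0 30 -0.113 0;-2 10 7 -0.113 0;-6 20 0 -0.113 0;-6 20 0 -0.113 0' 60
python3 -m inch '-7 20 0 -0.113 0;-7 20 0 -0.113 0;-7 20 0 -0.113 0;-7 20 0 -0.113 0;-7 20 0 -0.113 0;-7 20 0 -0.113 0;-7 20 0 0 0;-7 20 0 0 0'
python3 -m inch '0 18 0 0 0;0 0 0 0 0;0 0 0 0 0'
python3 - <<'E'
from h import *; p=st([.6204,.1245,.1462],-.6)
th=-.6
P=[GEO['B']+(.589,.146,.045,.7),GEO['C']+(p[0]-.038*np.cos(th),p[1]-.038*np.sin(th),p[2]-.0962,th)]
overlay(grab('scene','k6s'),P,330,90,120,160,4,'k6')
E
```

```text
time: 35.02
tool_pos: [0.6761, -0.0351, 0.4253]
tool_rot: [1.384, 1.569, -0.118]
contact_force: [-0.4, 0.4, -2.0]
opening: 0.0098
time: 35.68
tool_pos: [0.6198, 0.126, 0.4244]
tool_rot: [-0.698, 1.57, -2.871]
contact_force: [0.3, 0.2, -0.7]
opening: 0.0093
time: 35.93
tool_pos: [0.6201, 0.1438, 0.4244]
tool_rot: [-0.197, 1.57, -2.368]
contact_force: [-0.8, -1.0, -2.3]
opening: 0.0096
t 35.93 grasp [620.  143.8 265.4] down -1.0 yang -0.599 q1,q6 [0.11 0.71] F [-0.8 -1.  -2.3] open 9.6
to go mm [   0.4  -19.3 -119.2]
turn -0.001
```

View pics/k6.png

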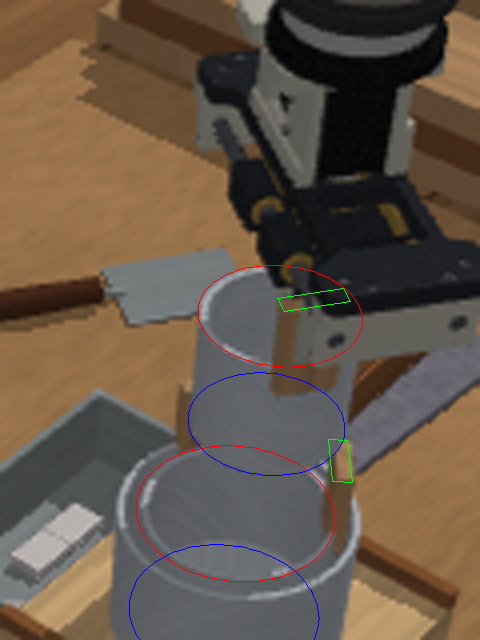

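View pics/k6s.png

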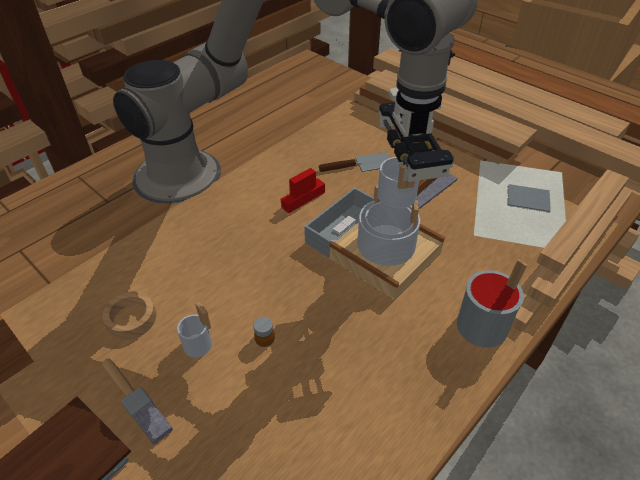

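```bash

python3 -m inch '0 -10 0 0 0;0 -9 0 0 0;0 0 -15 0 0;0 0 -15 0 0;0 0 -3 0 0;0 0 0 0 0;0 0 0 0 0' 60
python3 - <<'E'
from h import *; p=st([.6204,.1245,.1462],-.6)
th=-.6
P=[GEO['B']+(.589,.146,.045,.7),GEO['C']+(p[0]-.038*np.cos(th),p[1]-.038*np.sin(th),p[2]-.0962,th)]
overlay(grab('scene'),P,330,110,120,140,4,'k7')
overlay(grab('top'),P,170,130,130,110,5,'k7t')
E
```

```text
time: 36.57
tool_pos: [0.6206, 0.123, 0.3922]
tool_rot: [1.728, 1.57, -0.445]
contact_force: [-0.3, -0.7, -0.5]
opening: 0.0096
t 36.57 grasp [620.6 123.  233.2] down -1.0 yang -0.602 q1,q6 [0.07 0.68] F [-0.3 -0.7 -0.5] open 9.6
to go mm [ -0.2   1.5 -87. ]
turn 0.002
```

View pics/k7.png

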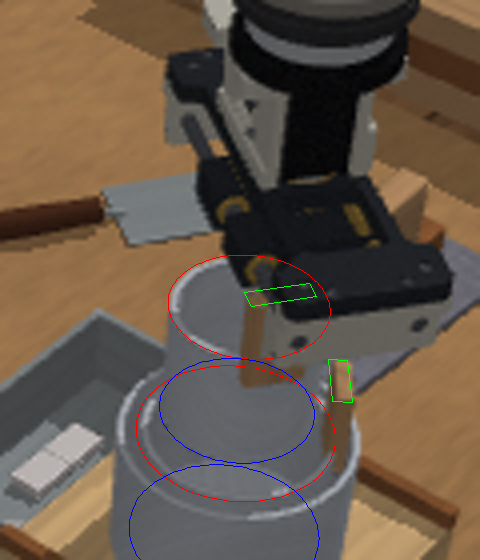

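View pics/k7t.png

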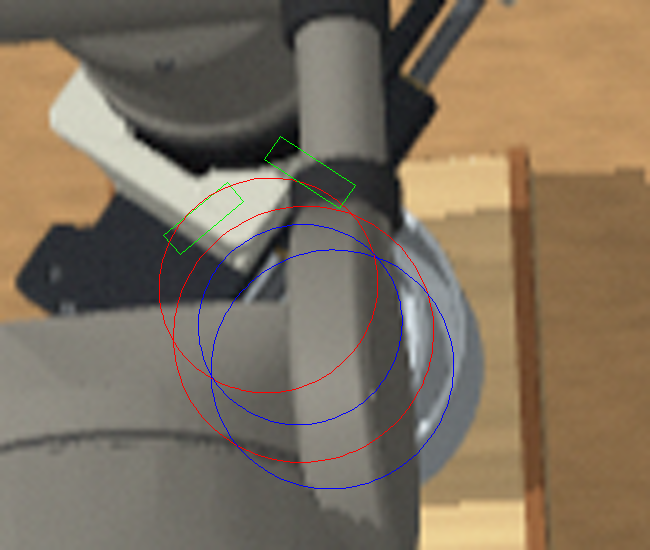

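Alignment is within about 1 mm. I'll lower pot C.

```bash

python3 -m inch '0 2 -15 0 0;0 0 -20 0 0;0 0 -20 0 0;0 0 -15 0 0;0 0 -9 0 0;0 0 0 0 0;0 0 0 0 0'
python3 -c "
from h import *; st([.6204,.1245,.1462],-.6)"
```

```text
time: 37.25
tool_pos: [0.6205, 0.1261, 0.3133]
tool_rot: [2.282, 1.57, 0.11]
contact_force: [-0.2, 0.7, -2.4]
opening: 0.0097
t 37.25 grasp [620.6 126.1 154.3] down -1.0 yang -0.601 q1,q6 [0.08 0.68] F [-0.2  0.7 -2.4] open 9.7
to go mm [-0.2 -1.6 -8.1]
turn 0.001
```

```bash

python3 -m inch '0 -1 -4 0 0;0 0 -3 0 0;0 0 0 0 0;0 0 -1 0 0;0 0 -1 0 0;0 0 0 0 0'
python3 -c "
from h import *; st([.6204,.1245,.1462],-.6)"
```

```text
time: 37.75
tool_pos: [0.6203, 0.1252, 0.3052]
tool_rot: [2.351, 1.569, 0.179]
contact_force: [-3.0, 2.0, 4.9]
opening: 0.0096
t 37.75 grasp [620.6 125.3 146.2] down -1.0 yang -0.601 q1,q6 [0.08 0.68] F [-3.   2.   4.9] open 9.6
to go mm [-0.2 -0.8  0. ]
turn 0.001
```

It seated at the predicted 146.2. I'll release and retreat toward pot D.

```bash

python3 -m inch '0 0 1 0 0.3;0 0 0 0 0.3;0 0 0 0 0.3;0 0 0 0 0.3;0 0 0 0 0.3;0 0 10 0 0.3;0 0 30 0 0.3;0 0 40 0 0.3'
python3 -m inch '0 -10 20 0 0.4;-10 -41 0 0 0.4;-10 -41 0 0 0.4;-10 -41 0 0 0.4;-10 -41 0 0 0.4;-10 -41 0 0 0.4;-10 -30 0 0 0.4;0 0 0 0 0.4'
python3 - <<'E'
from h import *; p=st()
P=[GEO['A']+(.589,.146,.04,2.535),GEO['B']+(.589,.146,.045,.7),GEO['C']+(.589,.146,.05,-.6)]
s=grab('scene','l1');t=grab('top','l1t')
overlay(s,P,330,140,120,140,5,'l2')
overlay(t,P,170,130,130,110,5,'l2t')
E
```

```text
time: 38.42
tool_pos: [0.6198, 0.1249, 0.3829]
tool_rot: [-0.871, 1.564, -3.043]
contact_force: [2.7, -0.2, -0.8]
opening: 0.0278
time: 39.08
tool_pos: [0.5595, -0.1226, 0.4056]
tool_rot: [0.674, 1.568, -1.503]
contact_force: [0.7, 0.3, 0.2]
opening: 0.0369
t 39.08 grasp [ 559.5 -123.   246.6] down -1.0 yang -0.607 q1,q6 [-0.35  0.26] F [0.7 0.3 0.2] open 36.9
```

View pics/l1.png

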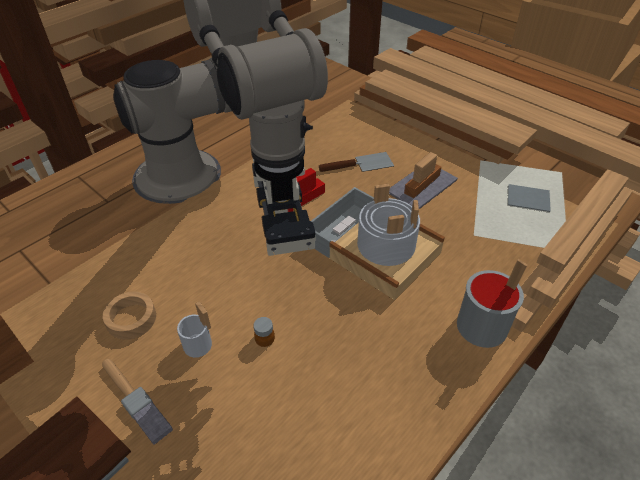

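View pics/l2.png

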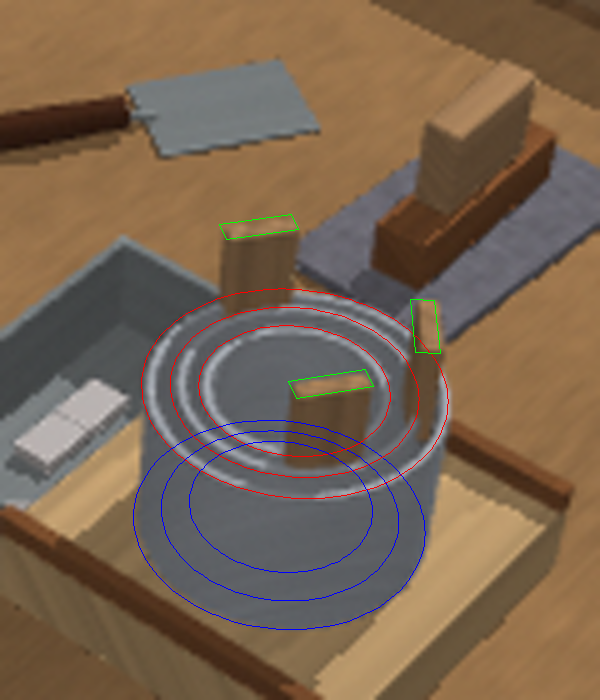

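View pics/l2t.png

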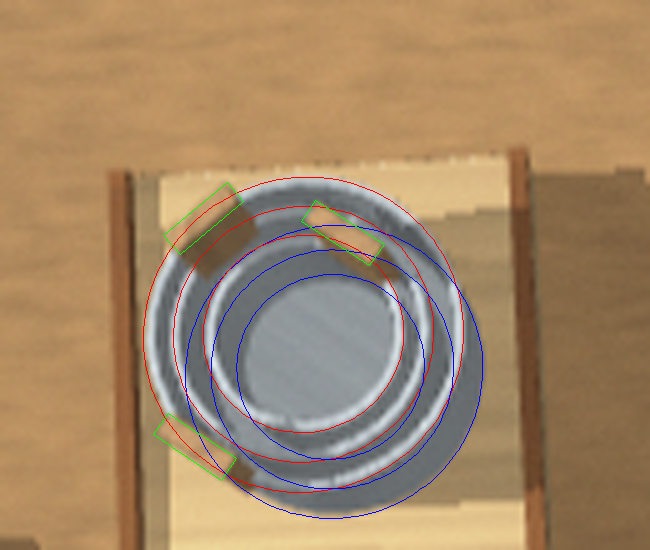

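View pics/l1t.png

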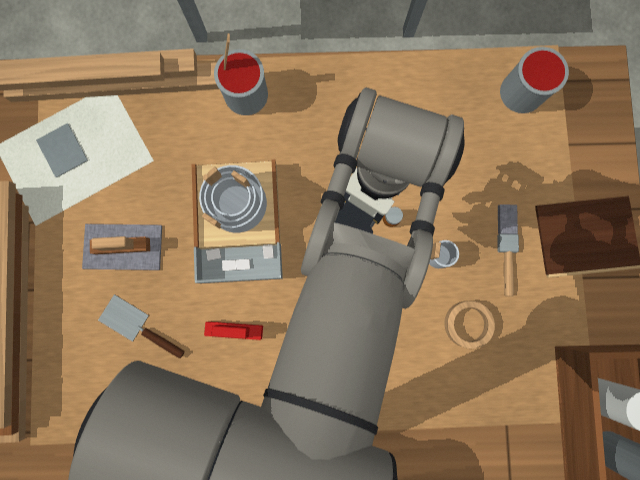

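The three pots are nested flat and concentric, and every model matches in both views. The chips and scraper are undisturbed, and pot D is at scene (195,336). I'll go to D's tab at about (0.475, -0.265).

```bash

python3 -m inch '-8 -10 0 -0.12 0.4;-8 -15 0 -0.12 0.4;-8 -15 0 -0.12 0.4;-10 -17 0 -0.12 0.4;-10 -17 0 -0.12 0.4;-10 -17 0 -0.12 0.4;-10 -17 0 -0.12 0.4;-10 -17 0 -0.12 0.4'
python3 -m inch '-10 -15 -20 -0.12 0.4;0 0 -30 -0.035 0.4;0 0 -30 0 0.4;0 0 0 0 0.4;0 0 0 0 0.4'
python3 - <<'E'
from h import *; st([.475,-.2646,.091],-1.72)
P=[GEO['D']+(.4711,-.2903,0,1.42)]
s=grab('scene')
overlay(s,P,140,260,120,120,5,'m1')
E
```

```text
time: 39.85
tool_pos: [0.4873, -0.2415, 0.4052]
tool_rot: [-3.007, 1.57, 0.14]
contact_force: [-0.1, 0.6, -0.4]
opening: 0.037
time: 40.27
tool_pos: [0.4775, -0.2562, 0.3243]
tool_rot: [-0.569, 1.568, 2.429]
contact_force: [0.9, 0.7, 0.9]
opening: 0.0369
t 40.27 grasp [ 477.2 -255.9  165.3] down -1.0 yang -1.714 q1,q6 [-0.63  1.08] F [0.9 0.7 0.9] open 36.9
to go mm [ -2.2  -8.7 -74.3]
turn -0.006
```

View pics/m1.png

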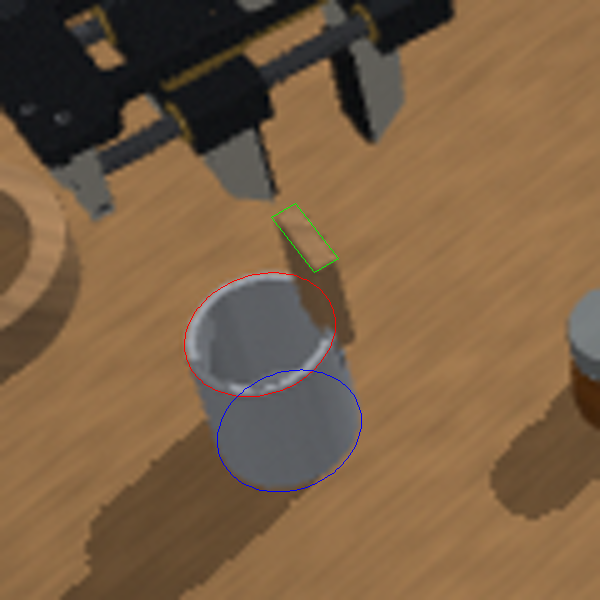

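```bash

python3 -m inch '-2 -8 -20 0 0.4;0 0 -25 0 0.4;0 0 -20 0 0.4;0 0 -8 0 0.4;0 0 0 0 0.4;0 0 0 0 0.4' 60
python3 - <<'E'
from h import *; st([.475,-.2646,.091],-1.72)
crop(grab('scene'),140,240,120,140,4,'m2')
E
```

```text
time: 40.82
tool_pos: [0.4758, -0.2654, 0.2534]
tool_rot: [2.619, 1.568, -0.668]
contact_force: [0.0, -0.6, 1.0]
opening: 0.0367
t 40.82 grasp [ 476.1 -265.7   94.4] down -1.0 yang -1.715 q1,q6 [-0.65  1.07] F [ 0.  -0.6  1. ] open 36.7
to go mm [-1.1  1.1 -3.4]
turn -0.005
```

View pics/m2.png

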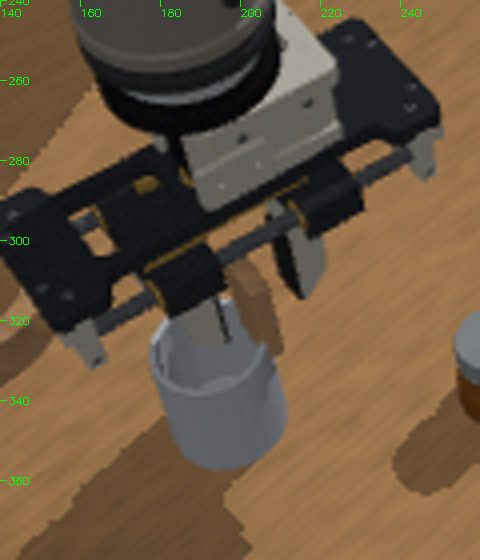

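The tab at (204,312) is between the fingers. I'll close and lift.

```bash

python3 -m inch '0 1 -3 0 0.4;0 0 0 0 0;0 0 0 0 0;0 0 0 0 0;0 0 0 0 0;0 0 0 0 0;0 0 0 0 0;0 0 0 0 0' 60
python3 -m inch '0 0 0 0 0;0 0 0 0 0'
python3 -c "
from h import *; st()"
python3 -m inch '0 0 3 0 0;0 0 5 0 0;0 0 10 0 0;0 0 0 0 0;0 0 0 0 0'
python3 - <<'E'
from h import *; p=st()
th=-1.715+np.pi
P=[GEO['D']+(p[0]-.026*np.cos(th),p[1]-.026*np.sin(th),p[2]-.0915,th)]
overlay(grab('scene'),P,140,240,120,140,4,'m3')
E
```

```text
time: 41.53
tool_pos: [0.475, -0.2645, 0.249]
tool_rot: [2.239, 1.57, -1.048]
contact_force: [-0.8, -0.1, 2.2]
opening: 0.0098
time: 41.7
tool_pos: [0.475, -0.2645, 0.2489]
tool_rot: [2.247, 1.57, -1.04]
contact_force: [0.0, -0.0, 2.9]
opening: 0.0102
t 41.7 grasp [ 475.  -264.5   89.9] down -1.0 yang -1.716 q1,q6 [-0.65  1.07] F [ 0.  -0.   2.9] open 10.2
time: 42.12
tool_pos: [0.4751, -0.2645, 0.2676]
tool_rot: [2.613, 1.569, -0.674]
contact_force: [-1.0, -0.5, -1.0]
opening: 0.0096
t 42.12 grasp [ 475.4 -264.6  108.6] down -1.0 yang -1.716 q1,q6 [-0.65  1.07] F [-1.  -0.5 -1. ] open 9.6
```

View pics/m3.png

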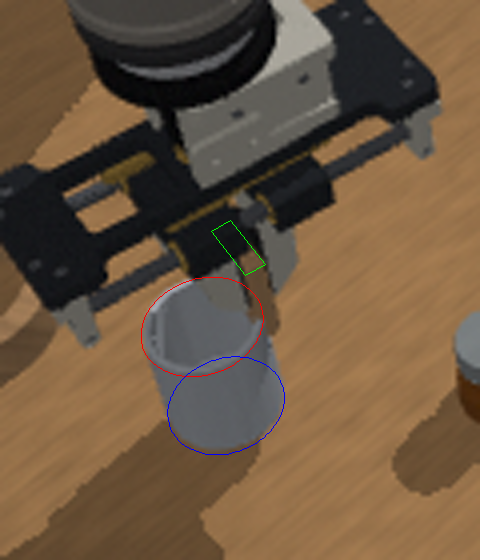

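Pot D is held. I'll raise it and carry it over the stack.

```bash

python3 -m inch '0 0 25 0 0;0 0 30 0 0;0 0 35 0 0;0 0 35 0 0;0 0 30 0 0;3 10 3 0 0;6 20 0 0.035 0;8 27 0 0.035 0' 60
python3 -m inch '8 30 0 0.035 0;8 30 0 0.035 0;8 30 0 0.035 0;8 30 0 0 0;8 30 0 0 0;8 30 0 0 0;8 30 0 0 0;8 30 0 0 0'
python3 -m inch '8 30 0 0 0;8 30 0 0 0;8 30 0 0 0;6 25 0 0 0;4 15 0 0 0;0 0 0 0 0;0 0 0 0 0'
python3 - <<'E'
from h import *; p=st([.5882,.172,.1449],1.6)
th=1.6
P=[GEO['C']+(.589,.146,.05,-.6),GEO['D']+(p[0]-.026*np.cos(th),p[1]-.026*np.sin(th),p[2]-.0899,th)]
overlay(grab('scene'),P,330,90,120,160,4,'m4')
E
```

```text
time: 42.83
tool_pos: [0.4917, -0.2077, 0.4246]
tool_rot: [1.889, 1.57, -1.329]
contact_force: [-0.0, 0.1, -2.3]
opening: 0.0095
time: 43.5
tool_pos: [0.5559, 0.0344, 0.4238]
tool_rot: [-0.08, 1.569, 3.091]
contact_force: [-0.4, -1.1, -1.1]
opening: 0.0097
time: 44.08
tool_pos: [0.5898, 0.163, 0.4238]
tool_rot: [0.475, 1.569, -2.635]
contact_force: [-0.1, -0.5, -1.1]
opening: 0.0096
t 44.08 grasp [589.6 162.9 264.8] down -1.0 yang -1.54 q1,q6 [0.14 1.68] F [-0.1 -0.5 -1.1] open 9.6
to go mm [  -1.4    9.1 -119.9]
turn -0.002
```

View pics/m4.png

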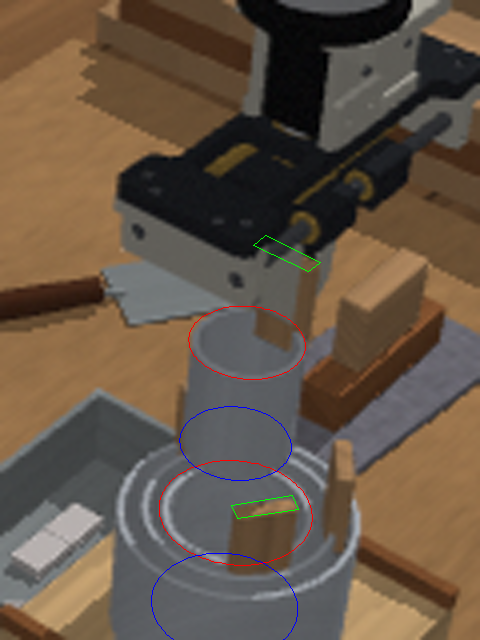

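```bash

python3 -m inch '-1 9 0 0 0;0 0 -15 0 0;0 0 -15 0 0;0 0 -5 0 0;0 0 0 0 0;0 0 0 0 0' 60
python3 - <<'E'
from h import *; p=st([.5882,.172,.1449],1.6)
th=1.6
P=[GEO['C']+(.589,.146,.05,-.6),GEO['D']+(p[0]-.026*np.cos(th),p[1]-.026*np.sin(th),p[2]-.0899,th)]
overlay(grab('scene'),P,330,110,120,140,4,'m5')
overlay(grab('top'),P,170,130,130,110,5,'m5t')
E
```

```text
time: 44.63
tool_pos: [0.589, 0.1712, 0.3901]
tool_rot: [2.196, 1.571, -0.917]
contact_force: [0.5, 1.4, -1.4]
opening: 0.0095
t 44.63 grasp [589.  171.1 231.1] down -1.0 yang -1.542 q1,q6 [0.16 1.7 ] F [ 0.5  1.4 -1.4] open 9.5
to go mm [ -0.8   0.9 -86.2]
turn 0.001
```

View pics/m5.png

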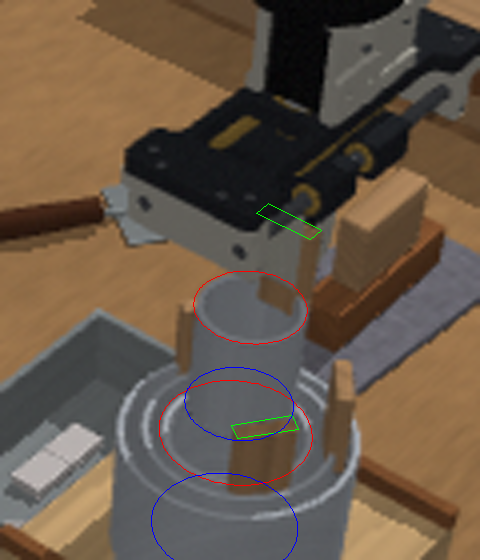

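View pics/m5t.png

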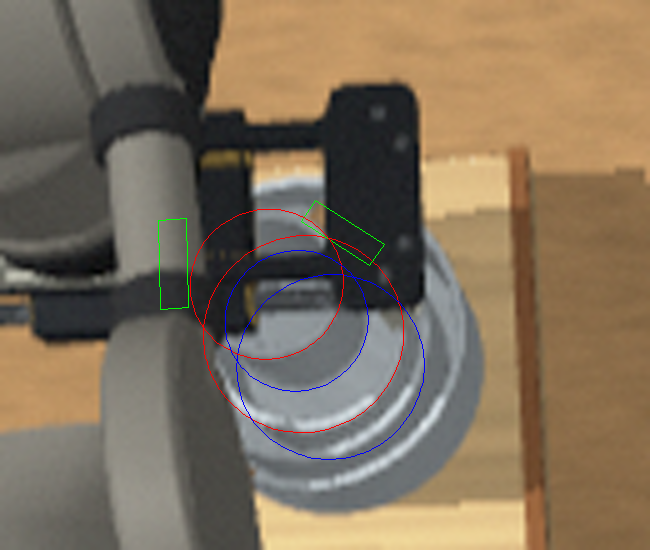

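Both models match, within 8 mm of clearance. I'll lower pot D.

```bash

python3 -m inch '-1 1 -15 0 0;0 0 -20 0 0;0 0 -20 0 0;0 0 -15 0 0;0 0 -8 0 0;0 0 0 0 0;0 0 0 0 0'
python3 -c "
from h import *; st([.5882,.172,.1449],1.6)"
python3 -m inch '0 0 -4 0 0;0 0 -2 0 0;0 0 0 0 0;0 0 -1 0 0;0 0 0 0 0'
python3 -c "
from h import *; st([.5882,.172,.1449],1.6)"
```

```text
time: 45.32
tool_pos: [0.5883, 0.1726, 0.3125]
tool_rot: [-3.058, 1.57, 0.113]
contact_force: [0.1, -0.5, -0.4]
opening: 0.0098
t 45.32 grasp [588.4 172.6 153.5] down -1.0 yang -1.541 q1,q6 [0.16 1.7 ] F [ 0.1 -0.5 -0.4] open 9.8
to go mm [-0.2 -0.6 -8.6]
turn -0.0
time: 45.73
tool_pos: [0.588, 0.1726, 0.305]
tool_rot: [3.02, 1.57, -0.092]
contact_force: [0.5, -0.6, -0.3]
opening: 0.0096
t 45.73 grasp [588.1 172.6 146. ] down -1.0 yang -1.541 q1,q6 [0.16 1.7 ] F [ 0.5 -0.6 -0.3] open 9.6
to go mm [ 0.1 -0.6 -1.1]
turn -0.0
```

```bash

python3 -m inch '0 0 -1 0 0;0 0 -1 0 0;0 0 0 0 0;0 0 0 0 0'
python3 -c "
from h import *; st([.5882,.172,.1449],1.6)"
```

```text
time: 46.07
tool_pos: [0.588, 0.1727, 0.3039]
tool_rot: [-3.121, 1.569, 0.05]
contact_force: [-1.2, -0.2, 6.4]
opening: 0.0095
t 46.07 grasp [588.2 172.7 144.9] down -1.0 yang -1.541 q1,q6 [0.16 1.7 ] F [-1.2 -0.2  6.4] open 9.5
to go mm [ 0.  -0.7 -0. ]
turn -0.0
```

It seated at exactly the predicted 144.9. I'll release, retreat clear and check everything.

```bash

python3 -m inch '0 0 1 0 0.28;0 0 0 0 0.28;0 0 0 0 0.28;0 0 0 0 0.28;0 0 0 0 0.28;0 0 10 0 0.28;0 0 30 0 0.28;0 0 40 0 0.28'
python3 -m inch '0 -20 20 0 0.4;-3 -41 0 0 0.4;-3 -41 0 0 0.4;-3 -41 0 0 0.4;-3 -41 0 0 0.4;-3 -41 0 0 0.4;-3 -41 0 0 0.4;0 -41 0 0 0.4'
python3 -m inch '0 -41 0 0 0.4;0 -41 0 0 0.4;0 0 0 0 0.4;0 0 0 0 0.4;0 0 0 0 0.4'
python3 - <<'E'
from h import *; p=st()
P=[GEO['A']+(.589,.146,.04,2.535),GEO['B']+(.589,.146,.045,.7),GEO['C']+(.589,.146,.05,-.6),GEO['D']+(.589,.146,.055,1.6)]
s=grab('scene','n1');t=grab('top','n1t')
overlay(s,P,330,140,120,140,5,'n2')
overlay(t,P,170,140,130,145,4,'n2t')
E
```

```text
time: 46.73
tool_pos: [0.5874, 0.1725, 0.382]
tool_rot: [0.145, 1.564, -2.967]
contact_force: [1.2, 0.0, -0.4]
opening: 0.0255
time: 47.4
tool_pos: [0.5692, -0.1362, 0.4048]
tool_rot: [2.641, 1.57, -0.471]
contact_force: [0.3, 0.6, -0.2]
opening: 0.037
time: 47.82
tool_pos: [0.5698, -0.2162, 0.404]
tool_rot: [-1.679, 1.57, 1.491]
contact_force: [-0.4, 0.4, -0.2]
opening: 0.0367
t 47.82 grasp [ 569.8 -216.2  245. ] down -1.0 yang -1.542 q1,q6 [-0.49  1.05] F [-0.4  0.4 -0.2] open 36.7
```

View pics/n1.png

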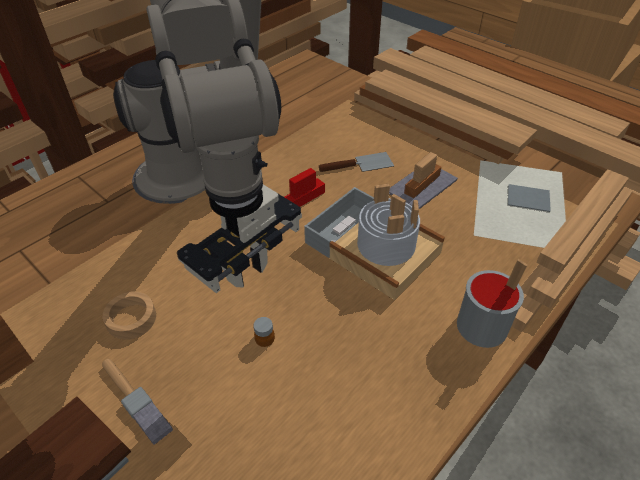

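View pics/n2.png

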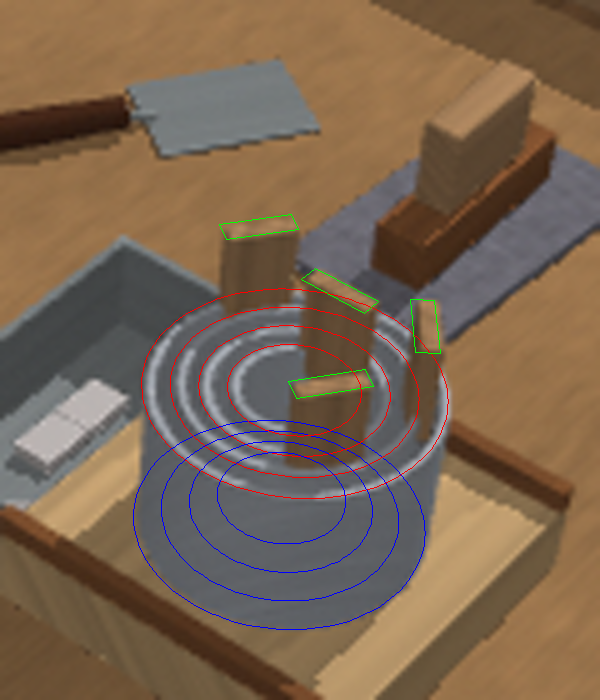

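View pics/n2t.png

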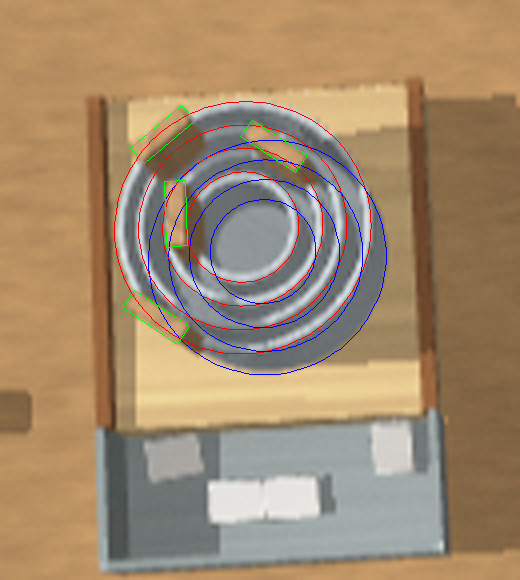

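All four pots are nested, all four chips are in the trough and the scraper is upright on its pad. One last numeric check covers the chip nearest the board and the scraper.

```bash
python3 - <<'E'
from h import *
t=grab('top');s=grab('scene')
B=np.array([.588,.147]);c,si=np.cos(.03),np.sin(.03)
for px in ((213.5,254.5),(229,265),(243,264),(268,252)):
    for z in (.012,.035):
        d=atz(t,px,z)[:2]-B; print(px,z,"board frame mm",(np.array([c*d[0]+si*d[1],-si*d[0]+c*d[1]])*1000).round(1))
crop(t,75,215,100,65,6,'o1'); crop(t,190,240,95,45,8,'o2')
E
```

```text
(213.5, 254.5) 0.012 board frame mm [-103.4   56.7]
(213.5, 254.5) 0.035 board frame mm [-105.7   52.2]
(229, 265) 0.012 board frame mm [-128.1   23.6]
(229, 265) 0.035 board frame mm [-129.9   19.8]
(243, 264) 0.012 board frame mm [-127.5   -6.9]
(243, 264) 0.035 board frame mm [-129.3  -10.1]
(268, 252) 0.012 board frame mm [-104.2  -62.4]
(268, 252) 0.035 board frame mm [-106.4  -64.4]
```

View pics/o1.png

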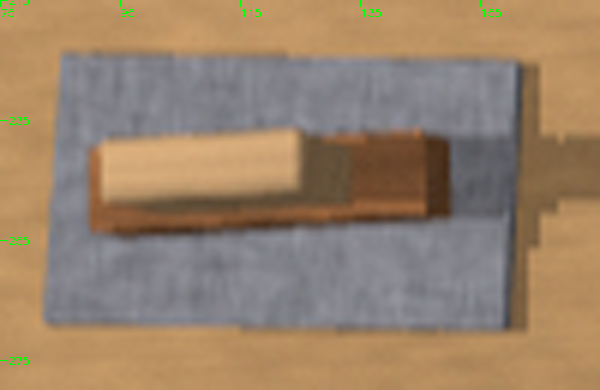

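View pics/o2.png

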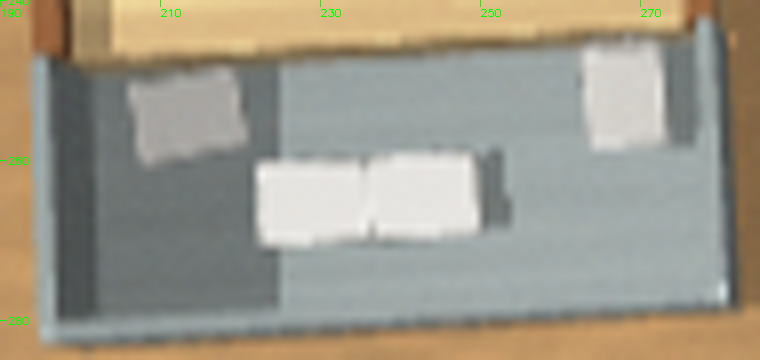

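All four chips lie flat on the trough floor, well inside the bounds. The scraper stands upright, centred on the pad. I'll hand in.

```bash
python3 -c "
from cell import workorder; print(workorder.hand_in())
from h import *; st()"
```

```text
the job is handed in; nothing more can be done
None
the job is handed in; nothing more can be done
```

The job is done and handed in at about 48 s of the 210 s allowed; the hand-in gives no verdict.

**What I did**
- I swept the board with the scraper block in two passes, which put all four chips present into the trough. The fingers stayed on the grip, above the chips.
- The scraper block is back upright on its pad. It now stands with its long side along the pad's y, about a quarter turn from how it started.
- Pot A stands in the middle of the board, with B, C and D nested in it in order of size, their tabs spread apart.

**Last checks**
- **Pots:** B, C and D each met the floor below within about 0.1 mm of the predicted height. All four rims and tabs match the nested model in both views to about 1 px. The stack is within about 2 mm of the board's middle.
- **Chips:** they lie flat on the trough floor, at x from -128 to -103 mm and y from -62 to 57 mm in the board's frame, inside the limits.
- **Scraper:** it was set down at (0.506, 0.404), against a pad middle of (0.505, 0.402).
- **Bystanders and robot:** in the last picture the jar, tape, brush and knife look unmoved. The arm was clear and touching nothing.

**What disagreed**
- Early height readings of the chips were 4–8 mm above the stated ones; I put this down to my pixel picks.
- The first grip on pot B was 8 mm too high, so I let go and gripped again lower.
- The text puts the scraper's 120 mm side along the pad's y at the start, but the images showed it along the pad's 100 mm side.
- I saw no knocked pot and no slackening of the grip.

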